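Close up the brass engraver's bench

TASK

Close up the engraver's bench for the night: put every hand tool that lies on the bench top into the open drawer of the tool chest, then push the drawer fully home until its catch takes hold. Any brass caddy that has tipped over is to be stood upright again on the display runner, so that in the end all the caddies stand upright there; leave everything else where it is.

Things in the scene. Friction and masses are not known exactly. Their poses are not given: they have to be found in the camera images.
- chest_drawer0 (a joint): opening of the drawer of the low wooden tool chest (left; fixed; 270 deep, 320 wide, 100 mm high), in m: 0 home, 0.165 to 0.188 at the start, 0.19 at most. Slides level along drawer_in's x. Pushing takes 1 to 2 N, about 5 N more from 13 to 5 mm to pass a spring roller catch; in the last 3 mm the catch draws it home and holds it; hard stop at 0.
- drawer_in (a point): centre of the drawer's inner floor, moves with it; x into the chest (the way to push), y left, z up. Inside: x -112 to +112 mm, y -139 to +139 mm, walls 56 mm high, front panel's top 66 mm above the floor. Open from above only in front of the chest: x from -112 mm to (drawer opening - 118 mm); the rest lies under the chest's 12 mm top.
- chest_drawer0_handle (a point): middle of the brass bar handle of the drawer: a level bar 11 mm thick, 120 mm long across the drawer, 35 mm out from the front panel (panel 15 mm thick), about 40 mm lower than the chest's top; moves with the drawer; same axes as drawer_in.
- runner: flat light plywood board on the right, 400 x 140 x 12 mm, fixed, on which the brass caddies are displayed; origin at the centre of its underside, x along its length (roughly away from the robot), z up; its top is at z = 12 mm. The caddies have places about 88 mm apart along it, near its centre line.
- graver: hand tool on the bench, lying along its own x: wooden handle 70 x 30 x 24 mm centred on the origin (x -35 to +35 mm), then ferrule and a narrow steel blade to x = +85 mm; 90 g. Origin on its underside. May be absent.
- scraper: hand tool on the bench, lying along its own x: wooden handle 50 x 26 x 24 mm centred on the origin (x -25 to +25 mm), then brass ferrule and a broad (16 mm) steel blade to x = +95 mm; 90 g. Origin on its underside. May be absent.
- hammer: small chasing hammer lying along its own x: wooden handle 17 mm wide from x = -83 to +22 mm, its underside 3 mm and its top 19 mm above the bench; steel head from x = +22 to +42 mm, 56 mm across (y), 22 mm high; about 190 g. Origin under the handle near the head. May be absent.
- stone: sharpening stone in a dark wooden tray, 120 (x) x 36 (y) mm, 24 mm high, the stone itself (upper 12 mm) 108 x 30 mm; 200 g. Origin at the centre of its underside. May be absent.
- brush: flat brass-wire brush lying along its own x: wooden handle 22 mm wide from x = -60 to +20 mm, its top 24 mm and its underside 8 mm above the bench (a foot under its end), brass block from x = +18 to +62 mm, 34 mm wide, 20 mm high; 90 g. Origin at bench level under the handle. May be absent.
- caddy_a: square brass tea caddy, body 44 x 44 mm and 80 mm high, with a round copper lid 32 mm across above it (14 mm, then a 9 mm knob, 103 mm in all); about 220 g. Origin at the centre of its base, own z from base to lid (z up when it stands, z level when it lies on a side). Starts tipped over on the runner, lying across it, lid overhanging the board's edge. May be absent.
- caddy_b: square brass tea caddy, body 44 x 44 mm and 80 mm high, with a round copper lid 32 mm across above it (14 mm, then a 9 mm knob, 103 mm in all); about 220 g. Origin at the centre of its base, own z from base to lid (z up when it stands, z level when it lies on a side). Starts tipped over on the runner, lying across it, lid overhanging the board's edge. May be absent.
- caddy_c: square brass tea caddy, body 44 x 44 mm and 80 mm high, with a round copper lid 32 mm across above it (14 mm, then a 9 mm knob, 103 mm in all); about 220 g. Origin at the centre of its base, own z from base to lid (z up when it stands, z level when it lies on a side). Starts tipped over on the runner, lying across it, lid overhanging the board's edge. May be absent.
- caddy_d: square brass tea caddy, body 44 x 44 mm and 80 mm high, with a round copper lid 32 mm across above it (14 mm, then a 9 mm knob, 103 mm in all); about 220 g. Origin at the centre of its base, own z from base to lid (z up when it stands, z level when it lies on a side). Starts standing on the runner.
- dish: bystander: brass dish 80 mm across, 20 mm high
- tumbler: bystander: copper tumbler, 68 mm across, 50 mm high
- oil: bystander: amber jar 52 mm across, 100 mm high
- wood_block: bystander: wooden block 90 x 70 x 40 mm
- tin: bystander: flat round tin, 84 mm across, 30 mm high
There are look-alikes about, which are no part of the job. What is shaped like the hammer but orange or pink is not meant.

How it is judged:
By the outcome, as a careful person would: the job done as asked, in the order asked, and still so for the second after the job is handed in, with the robot touching nothing.
Of graver, scraper, hammer, stone, brush only 3 to 4 are there at a start; the rules pass over those that are not, and their reading is None.
Of caddy_a, caddy_b, caddy_c only 2 to 3 are there at a start; the rules pass over those that are not, and their reading is None.
At some moment in a run one of graver, scraper, hammer, stone, brush may be knocked a few centimetres aside while the robot is not near it.
Once in a run the grip may slacken for a moment while it holds something.
It also fails if it takes over 210 s, if anything falls off the work surface, if the arm or the gripper's body presses on something with over 40 N, if the wrist force passes 120 N, or if a joint passes its speed limit or range.

ROBOT

A 7-joint arm with a two-finger parallel gripper is mounted at the origin on the work surface. World frame = base frame: x ahead of the robot, y to its left, z up, the work surface at z = 0. Lengths are in m, angles in rad, forces in N, time in s.
With the tool pointing down it reaches from about 0.425 to 0.925 m from the base axis. Payload 6.8 kg.
Tool frame: the origin (TCP) lies midway between the tips of the shut fingers; the grasp point (between the pads) lies 19 mm behind it; z points along the fingers, y is the line along which they close (so a half turn about z gives the same grasp; the last joint's range is limited). The gripper opens to 88 mm and grips with 3 to 60 N. Pads are 20 mm wide; open, the fingers measure 115 mm over their backs; the gripper's body (75 mm by 178 mm) begins 61 mm behind the grasp point.
Start: joints at [-1.335, 0.477, 0.022, 1.555, -0.011, 1.109, -0.083], TCP at [0.228, 0.636, 0.223] pointing down, gripper open.
Joint ranges: [-2.96, 2.96], [-0.34, 2.1], [-1.41, 1.46], [0.24, 2.44], [-1.37, 4.51], [0.17, 1.92], [-2.96, 2.96]. Speed limits (rad/s): [2.39, 2.39, 3.14, 3.14, 3.14, 3.14, 3.14].

INTERFACE

Orientations are given as [roll, pitch, yaw] about the fixed x, y, z axes, in that order (R = Rz(yaw) Ry(pitch) Rx(roll)).
In Python, from rig import r, viewer gives the robot as it stands.
- The arm moves only by the tool servo_tool, never from a script. Its argument "deltas" is a list of rows, each a list of 2 entries, a list of its own where there are three numbers: the shift along the tool's x, y, z scaled (see below), then the turn about the tool's z scaled (see below). In form: [[[dx, dy, dz], twist], ...]. A call has 1 to 5 rows; each row is the pose to reach, as a shift and turn from the pose commanded when the call began, along the tool's axes at that moment; what a row does not reach only later rows make up. The controller multiplies each number of a shift by 0.15 m and each number of a turn by 90 degrees. A row lasts 1/10 s, in which the tool goes at most 50 mm and 8.59 degrees, less where a joint would pass 70% of its speed; a pose out of reach is approached as far as the arm can. A call with a number of a shift or a turn outside -1 to 1 is refused whole. A call with a gripper value outside its range is refused whole. "fingers" is the opening, from 0 (shut) to 1 (fully open), set as the call begins (left out, the last holds). The fingers move at their own pace and stop on an object; "newtons" is the grip in N (left out, the last holds). Time passes only in rows, so rows that repeat a pose let the fingers close. It gives the time, the measured TCP pose, the force, the opening and the grip force at its end, in the units of the state.
- r.observe(): the state, without advancing time (a new reading comes with each control period).
- viewer.snapshot(name): name is "side" or "top" or "wrist"; returns a dict with "image" (384x512x3 uint8, red, green, blue), "z_map" (384x512 float32, m along the optical axis (not along the pixel's ray), 0 where there is no reading), "fx", "fy", "cx", "cy" (pixels), "R" (3x3) and "t" (3): a world point X has camera coordinates R X + t. Camera axes: x right, y down, z forward; pixel columns grow to the right and rows downward; lengths in m; the calibration is good to about 2 mm. A picture is of the moment at which its call begins.
- r.hand_in(): hands the job in; it is judged then, once.
The state is a dict: "time": time; "joint_positions": joint angles; "qvel": joint speeds; "joint_torque": joint torques, N m; "ee_pos": TCP position; "orientation": TCP orientation; "contact_force": force on the tool from outside, world axes, zero at the start; "torque": the same for the moment, N m; "grip_width": finger opening in m; "grip_force": force on a finger pad.
Only numpy, scipy, OpenCV 4.12 (cv2) and the standard library are available. Lean on these libraries where they do the work, as an engineer would, in place of code of your own. Each camera call takes 0.05 s, during which the arm holds its last target. There are 200 camera calls.

## Working session

There is one attempt and no reset: what is moved stays moved. The work goes in short steps, Python scripts to look and compute and a tool call to move; the robot and the scene stay as the last step left them, time stands still between calls to the robot, and variables do not carry over. Pictures are saved under pics/ and viewed, at most 14 in all, crops included, and the job is handed in when it is done.

Besides the shell and the picture viewer there is one more tool, called after "Emit:" by a JSON object that holds its "op" and its "data", one argument or row to a line. servo_tool: Moves the arm, as the interface text tells. Its arguments: {"type":"object","properties":{"deltas":{"type":"array"},"fingers":{"type":"number"},"newtons":{"type":"number"}},"required":["deltas"]}

```bash
ls; mkdir -p pics; python3 - <<'E'
from rig import r, viewer
import cv2, numpy as np, pickle
print(r.observe())
d={}
for n in ("top","side"):
    s=viewer.snapshot(n); d[n]=s
    print(n,s["fx"],s["fy"],s["cx"],s["cy"],s["R"].round(3).tolist(),s["t"].round(3).tolist())
    cv2.imwrite(f"pics/{n}0.png",cv2.resize(s["image"][:,:,::-1],(800,600),interpolation=cv2.INTER_CUBIC))
pickle.dump(d,open("s0.pkl","wb"))
E
```

```text
pics
{'time': 0.0, 'joint_positions': array([-1.33513247,  0.47776309,  0.02233517,  1.55645217, -0.01147302,
        1.10929455, -0.08312683]), 'qvel': array([-0.00048063,  0.00018666,  0.00051495,  0.00119633, -0.00041125,
       -0.00165534, -0.00010722]), 'joint_torque': array([-1.42465200e-03, -5.82849777e+01,  1.53407604e+00, -2.72595960e+01,
       -5.43944025e-02,  1.70885003e-02,  1.63580303e-04]), 'ee_pos': array([0.22731348, 0.63493155, 0.22170616]), 'orientation': array([-3.13981031e+00,  1.53856738e-04,  2.79783979e+00]), 'contact_force': array([-0.20071664,  0.2568384 , -0.06816613]), 'torque': array([ 0.02762909, -0.0384294 , -0.06899674]), 'grip_force': 0.0, 'grip_width': 0.08756269112972255}
top 455.2299286595455 455.2299286595455 251.0492179767249 201.17687077094544 [[0.017, -1.0, 0.001], [-0.985, -0.016, -0.173], [0.173, 0.002, -0.985]] [-0.033, 0.523, 1.397]
side 362.2615711049346 362.2615711049346 263.8648017230276 195.58893652656005 [[0.936, -0.351, -0.006], [-0.19, -0.493, -0.849], [0.295, 0.796, -0.528]] [-0.518, 0.157, 1.374]
```

View pics/top0.png

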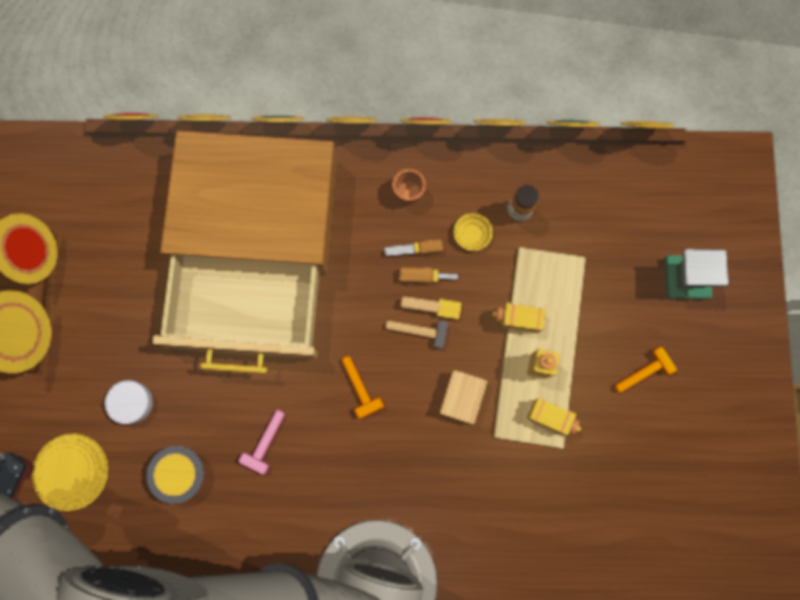

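View pics/side0.png

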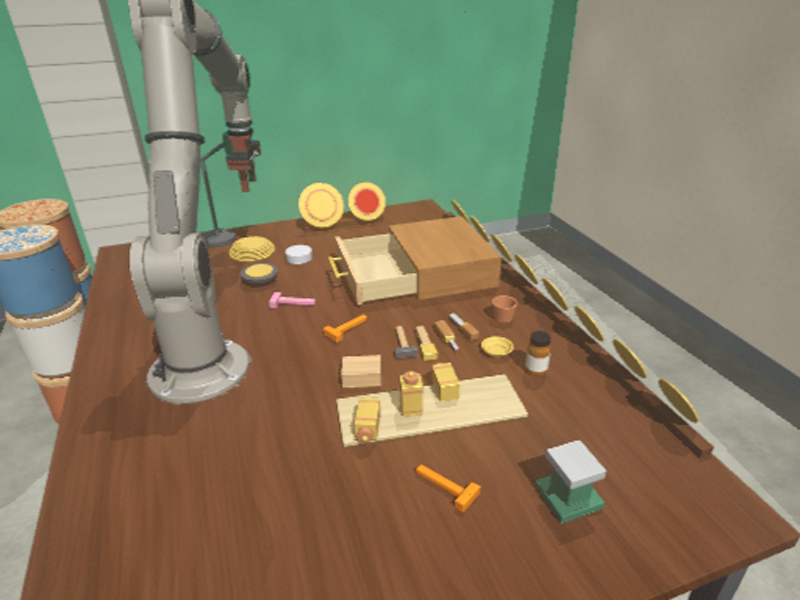

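Candidates in the top picture (800x600):
- **Tools:** scraper (413,248), graver (428,275), brush (430,307) and grey-headed hammer (420,332). No stone is visible.
- **Look-alikes, not wanted:** orange hammers (362,388) and (647,370), pink hammer (263,442), wood block (463,397).
- **Caddies:** two tipped at (522,317) and (553,415), one standing at (545,362).

Next I'll measure these and check them in one close crop.

```bash
cat > h.py <<'E'
from rig import r, viewer
import cv2, numpy as np
def snap(n): return viewer.snapshot(n)
def cloud(s):
    v,u=np.mgrid[0:384,0:512]; z=s["z_map"]
    c=np.stack([(u-s["cx"])/s["fx"]*z,(v-s["cy"])/s["fy"]*z,z],-1)
    P=(c-s["t"])@s["R"]; P[z<=0]=np.nan
    return P
def ray(s,u,v,h):
    d=s["R"].T@np.array([(u-s["cx"])/s["fx"],(v-s["cy"])/s["fy"],1.]); o=-s["R"].T@s["t"]
    return o+d*(h-o[2])/d[2]
def blobs(s,lo=.010,hi=.2,box=(.25,.95,-.45,.6),amin=25):
    """Connected raised blobs: centre, size, long-axis angle from minAreaRect on world xy."""
    P=cloud(s); x,y,z=P[...,0],P[...,1],P[...,2]
    m=(z>lo)&(z<hi)&(x>box[0])&(x<box[1])&(y>box[2])&(y<box[3])
    n,l,st,c=cv2.connectedComponentsWithStats(m.astype(np.uint8),connectivity=4); out=[]
    for i in range(1,n):
        if st[i,4]<amin: continue
        k=l==i; q=P[k]; (cx,cy),(w,h),a=cv2.minAreaRect((q[:,:2]*1000).astype(np.float32))
        if w<h: w,h,a=h,w,a+90
        out.append((c[i],cx,cy,w,h,(a+90)%180-90,np.nanpercentile(q[:,2],95)*1000,s["image"][k].mean(0)))
    return out
def show(b):
    for c,cx,cy,w,h,a,z,col in b: print(f"px({c[0]:.0f},{c[1]:.0f}) x{cx:.0f} y{cy:.0f} L{w:.0f} W{h:.0f} ang{a:.1f} z{z:.0f} rgb",col.astype(int))
def save(s,name,x0,y0,x1,y1,k):
    cv2.imwrite(f"pics/{name}.png",cv2.resize(s["image"][y0:y1,x0:x1,::-1],None,fx=k,fy=k,interpolation=cv2.INTER_CUBIC))
E
python3 - <<'E'
from h import *
s=snap("top"); show(blobs(s))
P=cloud(s); print("table z",np.nanmedian(P[280:300,300:400,2]))
for u,v in [(185,195),(150,195),(185,222),(160,140),(190,155)]: print(u,v,P[v,u].round(3))
for (u,v),h in [((176/1.5625,257/1.5625),.075),((317/1.5625,265/1.5625),.075),((160/1.5625,341/1.5625),.085),((312/1.5625,352/1.5625),.085),((202/1.5625,366/1.5625),.06),((266/1.5625,371/1.5625),.06)]: print(ray(s,u,v,h).round(3))
save(s,"crop1",235,145,390,295,5)
E
```

```text
px(172,141) x675 y75 L1049 W550 ang-90.0 z105 rgb [169 131  79]
px(262,118) x798 y-55 L66 W64 ang-12.3 z53 rgb [131  80  49]
px(335,130) x757 y-291 L49 W49 ang-84.2 z105 rgb [82 65 50]
px(303,148) x707 y-192 L76 W76 ang-43.0 z24 rgb [192 159  52]
px(267,159) x668 y-68 L120 W26 ang-81.7 z28 rgb [168 137  98]
px(346,224) x470 y-320 L406 W187 ang-4.2 z66 rgb [205 177 113]
px(270,176) x610 y-98 L118 W31 ang86.6 z29 rgb [166 123  69]
px(277,196) x546 y-104 L122 W35 ang82.4 z29 rgb [203 166  83]
px(271,212) x487 y-74 L126 W54 ang88.8 z27 rgb [159 131  97]
px(231,251) x382 y41 L123 W55 ang25.8 z27 rgb [213 130   0]
px(297,254) x359 y-170 L90 W70 ang-17.0 z46 rgb [215 176 119]
px(82,257) x340 y505 L85 W81 ang-89.7 z36 rgb [207 203 205]
px(173,276) x287 y216 L85 W17 ang-25.0 z23 rgb [212 141 164]
px(54,283) x255 y584 L32 W15 ang69.8 z29 rgb [209 174  53]
table z 0.0016453590501215591
185 195 [0.543 0.188 0.027]
150 195 [0.543 0.303 0.019]
185 222 [0.447 0.175 0.092]
160 140 [0.704 0.264 0.095]
190 155 [0.655 0.167 0.102]
[0.628 0.413 0.075]
[0.616 0.128 0.075]
[0.456 0.429 0.085]
[0.439 0.131 0.085]
[0.41  0.351 0.06 ]
[0.403 0.223 0.06 ]
```

View pics/crop1.png

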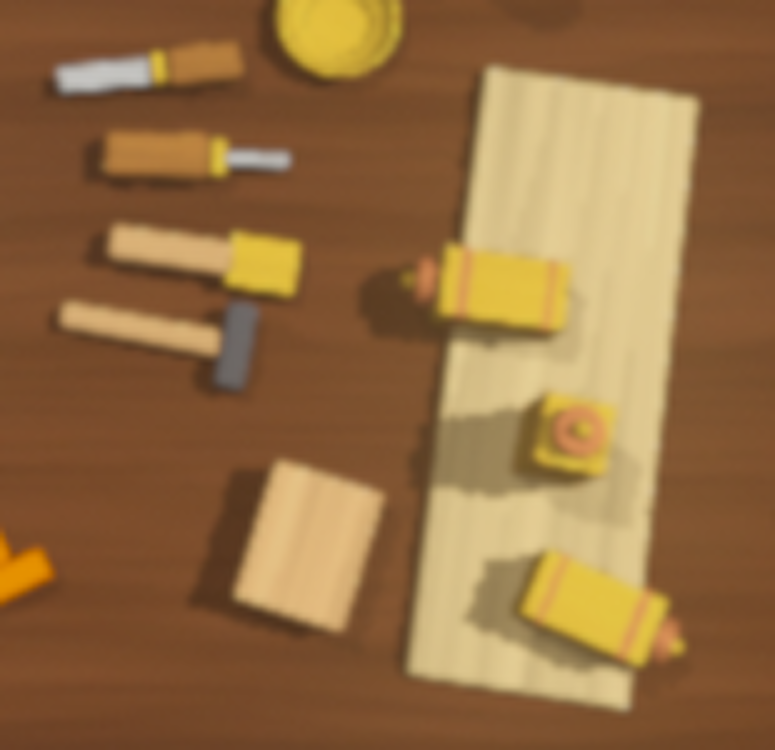

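The crop confirms the four tools. Scraper blade points left, at (60-155,75); graver blade points right, at (230-290,158). The brush's brass block is at (265,263) and the grey hammer head at (235,345). The two lying caddies have their lids at (425,280) and (668,638), and the standing one is at (575,432). Now a planning helper and the hammer.

```bash
cat >> h.py <<'E'
def plan(wps,extra=0):
    """wps: (x,y,z[mm],yaw deg,fingers|None). Prints the calls from the present pose; y/x/z in tool axes /150 mm, twist /90 deg."""
    o=r.observe(); p=np.array(o["ee_pos"])*1000; yaw=np.degrees(o["orientation"][2])
    for w in wps:
        T=np.array(w[:3],float); 
        while True:
            c,s_=np.cos(np.radians(yaw)),np.sin(np.radians(yaw))
            A=np.array([[c,s_,0],[s_,-c,0],[0,0,-1]])   # columns: tool axes, pointing down
            d=A.T@(T-p); dy=(w[3]-yaw+180)%360-180
            f=min(1,145/max(np.abs(d).max(),1e-6),225/max(np.linalg.norm(d),1e-6),40/max(abs(dy),1e-6))
            q=np.round(d*f/150,3); t=round(-dy*f/90,3); n=int(np.ceil(max(np.linalg.norm(d*f)/45,abs(dy*f)/8.2,1)))
            print(w, "->",[q.tolist(),t],"rows>=",n)
            p=p+A@q*150; yaw-=t*90
            if f==1: break
def st():
    o=r.observe(); print("t%.1f"%o["time"],"pos",(o["ee_pos"]*1000).round(1),"rpy",np.degrees(o["orientation"]).round(1),"F",o["contact_force"].round(1),"w%.1f"%(o["grip_width"]*1000),"gf%.1f"%o["grip_force"])
D0=np.array([568.5,278.]); DA=np.radians(-3.3); EX=np.array([np.cos(DA),np.sin(DA)]); EY=np.array([-EX[1],EX[0]])
def drawer(x,y): return D0+x*EX+y*EY
E
python3 - <<'E'
from h import *
s=snap("top"); P=cloud(s)
m=(P[...,2]>.010)&(P[...,0]>.44)&(P[...,0]<.53)&(P[...,1]<.0)&(P[...,1]>-.15)&(P[...,2]<.05)
im=s["image"].astype(int)
n,l,stt,c=cv2.connectedComponentsWithStats(m.astype(np.uint8),connectivity=4)
k=l==1+np.argmax(stt[1:,4]); wood=k&(im[...,0]>150)&(P[...,1]>-.095)
q=P[wood][:,:2]*1000; vx,vy,x0,y0=cv2.fitLine(q.astype(np.float32),cv2.DIST_L2,0,.01,.01).ravel()
d=np.array([vx,vy]); d*=np.sign(-d[1]); a=P[k][:,:2]*1000@d
ctr=np.array([x0,y0])+d*((a.max()+a.min())/2-np.array([x0,y0])@d); org=ctr+20.5*d
print("hammer org",org,"ang",np.degrees(np.arctan2(d[1],d[0])),"len",np.ptp(a))
g=org+2*d; yaw=np.degrees(np.arctan2(-d[1],-d[0]))
print("grasp",g,yaw); st()
plan([(430,350,200,120,.5),(g[0],g[1],120,yaw,.45),(g[0],g[1],6,yaw,.45)])
E
```

```text
hammer org [492.82271139 -93.69415339] ang -100.36664 len 124.50943555328305
grasp [492.46281851 -95.66150626] 79.633354
t0.2 pos [227.4 635.2 222.1] rpy [-179.9    0.   160.3] F [-0.2  1.1 -0. ] w87.8 gf0.0
(430, 350, 200, 120, 0.5) -> [[-0.967, -0.675, 0.074], np.float64(0.226)] rows>= 4
(430, 350, 200, 120, 0.5) -> [[-0.967, -0.251, 0.063], np.float64(0.192)] rows>= 4
(430, 350, 200, 120, 0.5) -> [[-0.153, 0.007, 0.01], np.float64(0.03)] rows>= 1
(np.float64(492.4628185148099), np.float64(-95.66150625556556), 120, np.float32(79.633354), 0.45) -> [[-0.967, -0.391, 0.185], np.float64(0.156)] rows>= 4
(np.float64(492.4628185148099), np.float64(-95.66150625556556), 120, np.float32(79.633354), 0.45) -> [[-0.967, -0.135, 0.174], np.float64(0.146)] rows>= 4
(np.float64(492.4628185148099), np.float64(-95.66150625556556), 120, np.float32(79.633354), 0.45) -> [[-0.967, 0.088, 0.173], np.float64(0.145)] rows>= 4
(np.float64(492.4628185148099), np.float64(-95.66150625556556), 120, np.float32(79.633354), 0.45) -> [[-0.01, 0.003, 0.002], np.float64(0.001)] rows>= 1
(np.float64(492.4628185148099), np.float64(-95.66150625556556), 6, np.float32(79.633354), 0.45) -> [[0.0, -0.0, 0.76], np.float64(0.0)] rows>= 3
```

Emit:
{"op": "servo_tool", "data": {
  "deltas": [
    [[-0.967, -0.675, 0.074], 0.226],
    [[-0.967, -0.675, 0.074], 0.226],
    [[-0.967, -0.675, 0.074], 0.226],
    [[-0.967, -0.675, 0.074], 0.226],
    [[-0.967, -0.675, 0.074], 0.226]
  ],
  "fingers": 0.45
}}

```text
time: 0.7
ee_pos: [0.3338, 0.4867, 0.2115]
orientation: [-3.141, 0.002, 2.435]
contact_force: [0.7, 0.2, 0.1]
grip_width: 0.0511
grip_force: 0.0
```

Emit:
{"op": "servo_tool", "data": {
  "deltas": [
    [[-0.967, -0.251, 0.063], 0.192],
    [[-0.967, -0.251, 0.063], 0.192],
    [[-0.967, -0.251, 0.063], 0.192],
    [[-0.967, -0.251, 0.063], 0.192],
    [[-0.967, -0.251, 0.063], 0.192]
  ]
}}

```text
time: 1.2
ee_pos: [0.417, 0.3691, 0.2021]
orientation: [3.142, -0.0, 2.14]
contact_force: [-0.9, -0.4, 0.0]
grip_width: 0.0398
grip_force: 0.0
```

Emit:
{"op": "servo_tool", "data": {
  "deltas": [
    [[-0.967, -0.391, 0.185], 0.156],
    [[-0.967, -0.391, 0.185], 0.156],
    [[-0.967, -0.391, 0.185], 0.156],
    [[-0.967, -0.391, 0.185], 0.156],
    [[-0.967, -0.391, 0.185], 0.156]
  ]
}}

```text
time: 1.7
ee_pos: [0.4454, 0.2157, 0.1743]
orientation: [-3.141, -0.0, 1.896]
contact_force: [0.4, -0.0, 0.6]
grip_width: 0.0396
grip_force: 0.0
```

Emit:
{"op": "servo_tool", "data": {
  "deltas": [
    [[-0.967, -0.135, 0.174], 0.146],
    [[-0.967, -0.135, 0.174], 0.146],
    [[-0.967, -0.135, 0.174], 0.146],
    [[-0.967, -0.135, 0.174], 0.146],
    [[-0.967, -0.135, 0.174], 0.146]
  ]
}}

```text
time: 2.2
ee_pos: [0.4735, 0.0736, 0.1484]
orientation: [3.141, -0.001, 1.668]
contact_force: [-0.0, 0.5, -0.6]
grip_width: 0.0394
grip_force: 0.0
```

```bash
python3 - <<'E'
from h import *
st(); plan([(492.5,-95.7,110,79.6,.45),(492.5,-95.7,6,79.6,.45)])
E
```

```text
t2.2 pos [473.5  73.6 148.4] rpy [180.   -0.   95.6] F [-0.   0.5 -0.6] w39.4 gf0.0
(492.5, -95.7, 110, 79.6, 0.45) -> [[-0.967, 0.013, 0.218], np.float64(0.151)] rows>= 4
(492.5, -95.7, 110, 79.6, 0.45) -> [[-0.163, 0.042, 0.038], np.float64(0.027)] rows>= 1
(492.5, -95.7, 6, 79.6, 0.45) -> [[-0.0, 0.0, 0.693], np.float64(-0.0)] rows>= 3
```

Emit:
{"op": "servo_tool", "data": {
  "deltas": [
    [[-0.967, 0.013, 0.218], 0.151],
    [[-0.967, 0.013, 0.218], 0.151],
    [[-0.967, 0.013, 0.218], 0.151],
    [[-0.967, 0.013, 0.218], 0.151],
    [[-0.967, 0.013, 0.218], 0.151]
  ]
}}

```text
time: 2.7
ee_pos: [0.4898, -0.0705, 0.1155]
orientation: [-3.142, -0.001, 1.432]
contact_force: [-0.5, 0.4, 0.1]
grip_width: 0.0391
grip_force: 0.0
```

Emit:
{"op": "servo_tool", "data": {
  "deltas": [
    [[-0.163, 0.042, 0.038], 0.027],
    [[-0.163, 0.042, 0.038], 0.027],
    [[-0.163, 0.042, 0.038], 0.027]
  ]
}}

```text
time: 3.0
ee_pos: [0.4923, -0.0948, 0.11]
orientation: [-3.141, -0.001, 1.392]
contact_force: [-0.2, 0.4, 0.0]
grip_width: 0.0399
grip_force: 0.0
```

```bash
python3 - <<'E'
from h import *
st(); s=snap("wrist"); save(s,"wrist1",0,0,512,384,1); print(s["R"].round(2).tolist(),s["t"].round(3).tolist(),s["fx"])
plan([(492.5,-95.7,6,79.6,.45)])
E
```

```text
t3.0 pos [492.3 -94.8 110. ] rpy [-1.80e+02 -1.00e-01  7.97e+01] F [-0.2  0.4  0. ] w39.9 gf0.0
[[0.98, -0.18, -0.0], [-0.17, -0.95, 0.26], [-0.05, -0.26, -0.97]] [-0.501, -0.007, 0.28] 297.7106840022761
(492.5, -95.7, 6, 79.6, 0.45) -> [[-0.006, 0.003, 0.693], np.float64(0.002)] rows>= 3
```

View pics/wrist1.png

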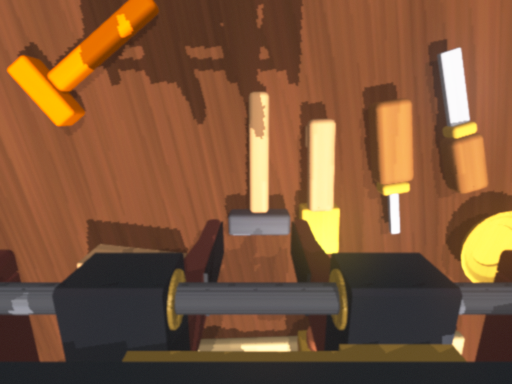

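The wrist view shows the grey-headed hammer at (259,150), centred between the fingers, with the brush close beside it at (322,165). I'll narrow the fingers and descend.

Emit:
{"op": "servo_tool", "data": {
  "deltas": [
    [[0, 0, 0.25], 0],
    [[0, 0, 0.45], 0],
    [[0, 0, 0.6], 0],
    [[0, 0, 0.69], 0],
    [[0, 0, 0.69], 0]
  ],
  "fingers": 0.35
}}

```text
time: 3.55
ee_pos: [0.4908, -0.0962, 0.0052]
orientation: [-3.139, -0.0, 1.389]
contact_force: [-0.3, -0.1, 0.7]
grip_width: 0.0307
grip_force: 0.0
```

Emit:
{"op": "servo_tool", "data": {
  "deltas": [
    [[0, 0, 0], 0],
    [[0, 0, 0], 0],
    [[0, 0, 0], 0],
    [[0, 0, 0], 0],
    [[0, 0, 0], 0]
  ],
  "fingers": 0,
  "newtons": 35
}}

```text
time: 4.05
ee_pos: [0.4926, -0.0977, 0.0074]
orientation: [3.14, -0.001, 1.387]
contact_force: [-0.3, 2.0, 6.6]
grip_width: 0.0165
grip_force: 35.0
```

Emit:
{"op": "servo_tool", "data": {
  "deltas": [
    [[0, 0, -0.25], 0],
    [[0, 0, -0.5], 0],
    [[0, 0, -0.75], 0],
    [[0, 0, -0.95], 0],
    [[0, 0, -0.95], 0]
  ]
}}

```text
time: 4.55
ee_pos: [0.4938, -0.0982, 0.1525]
orientation: [3.135, -0.002, 1.387]
contact_force: [0.3, -0.1, -1.8]
grip_width: 0.0166
grip_force: 35.0
```

```bash
python3 - <<'E'
from h import *
st(); 
# hammer grasped 2mm ahead of origin; right column far row
g=drawer(-5,-88-2); print(g); plan([(g[0],g[1],148,86.7,0),(g[0],g[1],30,86.7,0)])
g=drawer(-65,-88-2); print(g)
E
```

```text
t4.5 pos [493.8 -98.2 152.5] rpy [ 1.796e+02 -1.000e-01  7.950e+01] F [ 0.3 -0.1 -1.8] w16.6 gf35.0
[558.32752849 188.43705664]
(np.float64(558.3275284905687), np.float64(188.43705663953526), 148, 86.7, 0) -> [[0.967, 0.036, 0.015], np.float64(-0.04)] rows>= 4
(np.float64(558.3275284905687), np.float64(188.43705663953526), 148, 86.7, 0) -> [[0.967, 0.097, 0.014], np.float64(-0.04)] rows>= 4
(np.float64(558.3275284905687), np.float64(188.43705663953526), 148, 86.7, 0) -> [[0.019, 0.003, 0.001], np.float64(-0.0)] rows>= 1
(np.float64(558.3275284905687), np.float64(188.43705663953526), 30, 86.7, 0) -> [[0.0, 0.0, 0.786], np.float64(-0.0)] rows>= 3
[498.42701949 191.89089826]
```

Emit:
{"op": "servo_tool", "data": {
  "deltas": [
    [[0.22, 0.01, 0], -0.02],
    [[0.5, 0.02, 0], -0.03],
    [[0.75, 0.03, 0.01], -0.04],
    [[0.95, 0.036, 0.015], -0.04],
    [[0.967, 0.036, 0.015], -0.04]
  ]
}}

```text
time: 5.05
ee_pos: [0.5231, 0.0487, 0.1452]
orientation: [-3.14, -0.001, 1.457]
contact_force: [0.8, -0.3, -1.6]
grip_width: 0.0166
grip_force: 35.0
```

Emit:
{"op": "servo_tool", "data": {
  "deltas": [
    [[0.25, 0.025, 0], -0.01],
    [[0.5, 0.05, 0.01], -0.02],
    [[0.75, 0.075, 0.01], -0.03],
    [[0.967, 0.1, 0.014], -0.04],
    [[0.986, 0.1, 0.014], -0.04]
  ]
}}

```text
time: 5.55
ee_pos: [0.5556, 0.1934, 0.1431]
orientation: [-3.14, -0.001, 1.519]
contact_force: [-0.1, -0.3, -1.7]
grip_width: 0.0168
grip_force: 35.0
```

```bash
python3 - <<'E'
from h import *
st(); s=snap("top"); save(s,"top2",90,120,340,290,3.2)
g=drawer(-5,-90); plan([(g[0],g[1],29,86.7,0)])
E
```

```text
t5.5 pos [555.6 193.4 143.1] rpy [-1.799e+02 -1.000e-01  8.700e+01] F [-0.1 -0.3 -1.7] w16.8 gf35.0
(np.float64(558.3275284905687), np.float64(188.43705663953526), 29, 86.7, 0) -> [[-0.016, 0.02, 0.761], np.float64(0.002)] rows>= 3
```

View pics/top2.png

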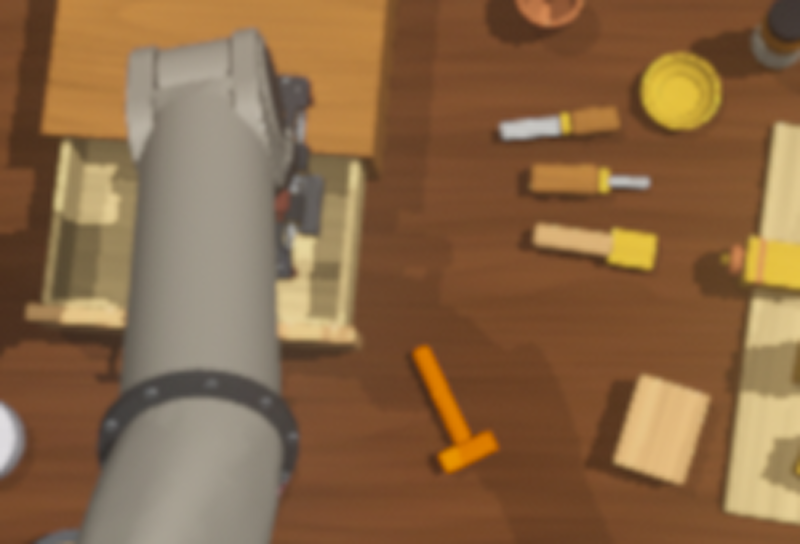

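The hammer is held over the drawer, its head at (312,205), inside the right wall at (355). I'll lower, release and rise.

Emit:
{"op": "servo_tool", "data": {
  "deltas": [
    [[-0.016, 0.02, 0.2], 0],
    [[-0.016, 0.02, 0.4], 0],
    [[-0.016, 0.02, 0.6], 0],
    [[-0.016, 0.02, 0.7], 0],
    [[-0.016, 0.02, 0.755], 0]
  ]
}}

```text
time: 6.1
ee_pos: [0.5579, 0.1843, 0.0297]
orientation: [-3.139, 0.002, 1.511]
contact_force: [-0.0, -0.3, -1.7]
grip_width: 0.0166
grip_force: 35.0
```

Emit:
{"op": "servo_tool", "data": {
  "deltas": [
    [[0, 0, 0], 0],
    [[0, 0, 0], 0],
    [[0, 0, 0], 0]
  ],
  "fingers": 0.35
}}

```text
time: 6.4
ee_pos: [0.56, 0.1866, 0.0327]
orientation: [3.139, -0.001, 1.513]
contact_force: [-0.0, 0.0, 0.2]
grip_width: 0.0305
grip_force: 0.0
```

Emit:
{"op": "servo_tool", "data": {
  "deltas": [
    [[0, 0, -0.25], 0],
    [[0, 0, -0.5], 0],
    [[0, 0, -0.75], 0],
    [[0, 0, -0.75], 0]
  ]
}}

```text
time: 6.8
ee_pos: [0.5627, 0.1873, 0.1499]
orientation: [3.132, -0.006, 1.512]
contact_force: [1.6, -0.5, -0.4]
grip_width: 0.0307
grip_force: 0.0
```

Emit:
{"op": "servo_tool", "data": {
  "deltas": [
    [[-0.3, 0, 0], 0],
    [[-0.6, 0, 0], 0],
    [[-0.9, 0, 0], 0],
    [[-1, 0, 0], 0],
    [[-1, 0, 0], 0]
  ]
}}

```text
time: 7.3
ee_pos: [0.5502, 0.0338, 0.1442]
orientation: [3.141, 0.0, 1.508]
contact_force: [1.0, 0.1, 0.5]
grip_width: 0.0306
grip_force: 0.0
```

```bash
cat >> h.py <<'E'
def tool(s,b,side):
    """line direction of a straight tool from blob rect; side=+1 if own x points to +y, -1 to -y"""
    c,cx,cy,w,h,a,z,col=b; d=np.array([np.cos(np.radians(a)),np.sin(np.radians(a))]); d*=side*np.sign(d[1]); return np.array([cx,cy]),d
def tools(s):
    return [b for b in blobs(s,box=(.44,.72,-.22,.09),hi=.06) if b[3]<150]
E
python3 - <<'E'
from h import *
st(); s=snap("top"); B=tools(s); show(B)
g=(546,-104); plan([(555,-20,120,84,.35)])
E
```

```text
t7.3 pos [550.2  33.8 144.2] rpy [180.    0.   86.4] F [1.  0.1 0.5] w30.6 gf0.0
px(299,154) x690 y-181 L74 W39 ang59.0 z25 rgb [202 168  55]
px(268,159) x671 y-69 L116 W27 ang-84.8 z29 rgb [166 135  97]
px(270,176) x610 y-98 L119 W31 ang87.0 z29 rgb [165 123  71]
px(278,196) x545 y-104 L122 W35 ang83.4 z29 rgb [192 157  77]
(555, -20, 120, 84, 0.35) -> [[-0.374, 0.053, 0.16], np.float64(0.029)] rows>= 2
```

```bash
python3 - <<'E'
from h import *
plan([(546,-101,110,83,.45),(546,-101,6,83,.45)])
E
```

```text
(546, -101, 110, 83, 0.45) -> [[-0.917, 0.025, 0.227], np.float64(0.04)] rows>= 4
(546, -101, 6, 83, 0.45) -> [[0.0, 0.0, 0.693], np.float64(-0.0)] rows>= 3
```

Emit:
{"op": "servo_tool", "data": {
  "deltas": [
    [[-0.917, 0.025, 0.227], 0.04],
    [[-0.917, 0.025, 0.227], 0.04],
    [[-0.917, 0.025, 0.227], 0.04],
    [[-0.917, 0.025, 0.227], 0.04],
    [[-0.917, 0.025, 0.227], 0.04]
  ],
  "fingers": 0.45
}}

```text
time: 7.85
ee_pos: [0.5466, -0.0995, 0.1093]
orientation: [-3.141, -0.001, 1.451]
contact_force: [-0.4, 0.6, -0.4]
grip_width: 0.0395
grip_force: 0.0
```

Emit:
{"op": "servo_tool", "data": {
  "deltas": [
    [[0, 0, 0.25], 0],
    [[0, 0, 0.45], 0],
    [[0, 0, 0.6], 0],
    [[0, 0, 0.69], 0],
    [[0, 0, 0.69], 0]
  ]
}}

```text
time: 8.35
ee_pos: [0.5456, -0.0983, 0.0048]
orientation: [-3.139, -0.001, 1.453]
contact_force: [-0.6, 0.1, 0.7]
grip_width: 0.0395
grip_force: 0.0
```

Emit:
{"op": "servo_tool", "data": {
  "deltas": [
    [[0, 0, 0], 0],
    [[0, 0, 0], 0],
    [[0, 0, 0], 0],
    [[0, 0, 0], 0],
    [[0, 0, 0], 0]
  ],
  "fingers": 0,
  "newtons": 30
}}

```text
time: 8.85
ee_pos: [0.5471, -0.1008, 0.0074]
orientation: [3.139, -0.001, 1.45]
contact_force: [-1.4, 1.2, 6.6]
grip_width: 0.0213
grip_force: 30.0
```

Emit:
{"op": "servo_tool", "data": {
  "deltas": [
    [[0, 0, -0.25], 0],
    [[0, 0, -0.5], 0],
    [[0, 0, -0.75], 0],
    [[0, 0, -0.95], 0],
    [[0, 0, -0.95], 0]
  ]
}}

```text
time: 9.35
ee_pos: [0.5485, -0.1017, 0.1529]
orientation: [3.134, -0.001, 1.449]
contact_force: [0.8, -0.5, -1.0]
grip_width: 0.0218
grip_force: 30.0
```

```bash
python3 - <<'E'
from h import *
st(); g=drawer(-68,-65); print(g); plan([(g[0],g[1],145,86.7,0),(g[0],g[1],29,86.7,0)])
E
```

```text
t9.3 pos [ 548.5 -101.7  152.9] rpy [ 1.796e+02 -1.000e-01  8.300e+01] F [ 0.8 -0.5 -1. ] w21.8 gf30.0
[496.87109472 217.02213575]
(np.float64(496.87109471787414), np.float64(217.02213575333872), 145, 86.7, 0) -> [[0.967, -0.28, 0.025], np.float64(-0.019)] rows>= 4
(np.float64(496.87109471787414), np.float64(217.02213575333872), 145, 86.7, 0) -> [[0.967, -0.249, 0.024], np.float64(-0.019)] rows>= 4
(np.float64(496.87109471787414), np.float64(217.02213575333872), 145, 86.7, 0) -> [[0.144, -0.033, 0.003], np.float64(-0.003)] rows>= 1
(np.float64(496.87109471787414), np.float64(217.02213575333872), 29, 86.7, 0) -> [[-0.0, 0.0, 0.774], np.float64(0.0)] rows>= 3
```

Emit:
{"op": "servo_tool", "data": {
  "deltas": [
    [[0.25, -0.07, 0], -0.01],
    [[0.5, -0.14, 0], -0.015],
    [[0.75, -0.21, 0.01], -0.02],
    [[0.967, -0.28, 0.025], -0.02],
    [[0.967, -0.28, 0.025], -0.02]
  ]
}}

```text
time: 9.85
ee_pos: [0.52, 0.0535, 0.1436]
orientation: [-3.139, -0.002, 1.489]
contact_force: [-0.2, -0.2, -0.2]
grip_width: 0.0218
grip_force: 30.0
```

Emit:
{"op": "servo_tool", "data": {
  "deltas": [
    [[0.25, -0.06, 0], -0.01],
    [[0.5, -0.12, 0], -0.015],
    [[0.75, -0.19, 0.01], -0.02],
    [[0.967, -0.249, 0.02], -0.02],
    [[1, -0.25, 0.02], -0.02]
  ]
}}

```text
time: 10.35
ee_pos: [0.4962, 0.2049, 0.1409]
orientation: [-3.14, -0.001, 1.519]
contact_force: [-0.7, 0.5, -1.4]
grip_width: 0.0219
grip_force: 30.0
```

Emit:
{"op": "servo_tool", "data": {
  "deltas": [
    [[0.11, -0.03, 0], 0],
    [[0.11, -0.03, 0], 0],
    [[0.11, -0.03, 0], 0],
    [[0.11, -0.03, 0], 0]
  ]
}}

```text
time: 10.75
ee_pos: [0.4946, 0.2157, 0.1418]
orientation: [-3.141, 0.001, 1.511]
contact_force: [0.2, 0.3, -0.6]
grip_width: 0.0218
grip_force: 30.0
```

```bash
python3 - <<'E'
from h import *
st(); g=drawer(-68,-65); print(g); plan([(g[0],g[1],29,86.7,0)])
E
```

```text
t10.8 pos [494.6 215.7 141.8] rpy [-180.     0.    86.6] F [ 0.2  0.3 -0.6] w21.8 gf30.0
[496.87109472 217.02213575]
(np.float64(496.87109471787414), np.float64(217.02213575333872), 29, 86.7, 0) -> [[0.01, 0.015, 0.752], np.float64(-0.002)] rows>= 3
```

Emit:
{"op": "servo_tool", "data": {
  "deltas": [
    [[0.01, 0.015, 0.2], 0],
    [[0.01, 0.015, 0.4], 0],
    [[0.01, 0.015, 0.6], 0],
    [[0.01, 0.015, 0.7], 0],
    [[0.01, 0.015, 0.745], 0]
  ]
}}

```text
time: 11.25
ee_pos: [0.4961, 0.2175, 0.0291]
orientation: [-3.14, 0.002, 1.512]
contact_force: [-7.2, -5.8, 37.1]
grip_width: 0.022
grip_force: 30.0
```

Emit:
{"op": "servo_tool", "data": {
  "deltas": [
    [[0, 0, 0], 0],
    [[0, 0, 0], 0],
    [[0, 0, 0], 0]
  ],
  "fingers": 0.4
}}

```text
time: 11.55
ee_pos: [0.4974, 0.2192, 0.0313]
orientation: [3.14, -0.001, 1.513]
contact_force: [-0.3, -0.1, -0.0]
grip_width: 0.0349
grip_force: 0.0
```

Emit:
{"op": "servo_tool", "data": {
  "deltas": [
    [[0, 0, -0.25], 0],
    [[0, 0, -0.5], 0],
    [[0, 0, -0.75], 0],
    [[0, 0, -0.75], 0]
  ]
}}

```text
time: 11.95
ee_pos: [0.4999, 0.2204, 0.1482]
orientation: [3.134, -0.006, 1.513]
contact_force: [0.6, 0.5, -0.4]
grip_width: 0.0349
grip_force: 0.0
```

Emit:
{"op": "servo_tool", "data": {
  "deltas": [
    [[-0.3, 0.1, 0], 0],
    [[-0.6, 0.25, 0], 0],
    [[-0.9, 0.4, 0], 0],
    [[-1, 0.48, 0], 0],
    [[-1, 0.48, 0], 0]
  ],
  "fingers": 0.55
}}

```text
time: 12.45
ee_pos: [0.5611, 0.061, 0.1431]
orientation: [3.14, 0.001, 1.507]
contact_force: [0.0, 0.3, 1.0]
grip_width: 0.0482
grip_force: 0.0
```

```bash
python3 - <<'E'
from h import *
st(); s=snap("top"); B=tools(s); show(B)
save(s,"top3",90,120,340,290,3.2)
b=[b for b in B if 590<b[1]<630][0]; c,d=tool(s,b,-1); g=c-20*d; yaw=np.degrees(np.arctan2(-d[1],-d[0])); print(g,yaw)
plan([(g[0],g[1],110,yaw,.55),(g[0],g[1],8,yaw,.55)])
E
```

```text
t12.4 pos [561.1  61.  143.1] rpy [1.799e+02 1.000e-01 8.630e+01] F [0.  0.3 1. ] w48.2 gf0.0
px(300,154) x692 y-185 L71 W43 ang78.1 z24 rgb [201 167  55]
px(267,159) x670 y-68 L119 W27 ang-82.1 z28 rgb [166 136  98]
px(270,176) x611 y-98 L119 W31 ang87.4 z29 rgb [166 124  71]
[611.71475689 -77.82225572] 87.42414855957031
(np.float64(611.7147568910375), np.float64(-77.82225572377348), 110, np.float64(87.42414855957031), 0.55) -> [[-0.92, 0.401, 0.218], np.float64(-0.01)] rows>= 4
(np.float64(611.7147568910375), np.float64(-77.82225572377348), 8, np.float64(87.42414855957031), 0.55) -> [[-0.0, -0.0, 0.68], np.float64(-0.0)] rows>= 3
```

View pics/top3.png

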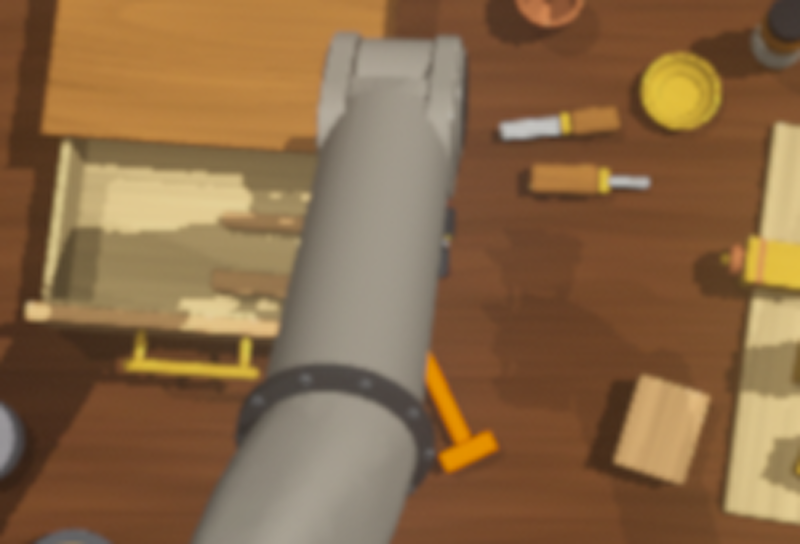

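Hammer handle and brush handle lie in the drawer at (262,222) and (250,283). The graver at (590,180) and scraper at (560,123) haven't moved. Graver next.

Emit:
{"op": "servo_tool", "data": {
  "deltas": [
    [[-0.25, 0.1, 0.05], -0.01],
    [[-0.55, 0.25, 0.1], -0.01],
    [[-0.8, 0.35, 0.2], -0.01],
    [[-0.92, 0.4, 0.218], -0.01],
    [[-0.92, 0.4, 0.218], -0.01]
  ]
}}

```text
time: 13.0
ee_pos: [0.6114, -0.078, 0.1093]
orientation: [-3.141, 0.001, 1.526]
contact_force: [-0.6, -0.0, 0.4]
grip_width: 0.0485
grip_force: 0.0
```

Emit:
{"op": "servo_tool", "data": {
  "deltas": [
    [[0, 0, 0.25], 0],
    [[0, 0, 0.45], 0],
    [[0, 0, 0.6], 0],
    [[0, 0, 0.68], 0],
    [[0, 0, 0.68], 0]
  ]
}}

```text
time: 13.5
ee_pos: [0.6106, -0.0736, 0.0067]
orientation: [-3.139, -0.001, 1.531]
contact_force: [-1.0, -0.2, 0.2]
grip_width: 0.0485
grip_force: 0.0
```

Emit:
{"op": "servo_tool", "data": {
  "deltas": [
    [[0, 0, 0], 0],
    [[0, 0, 0], 0],
    [[0, 0, 0], 0],
    [[0, 0, 0], 0],
    [[0, 0, 0], 0]
  ],
  "fingers": 0,
  "newtons": 30
}}

```text
time: 14.0
ee_pos: [0.6128, -0.0761, 0.0094]
orientation: [3.139, -0.001, 1.529]
contact_force: [-0.3, 0.5, 6.8]
grip_width: 0.0299
grip_force: 30.0
```

Emit:
{"op": "servo_tool", "data": {
  "deltas": [
    [[0, 0, -0.25], 0],
    [[0, 0, -0.5], 0],
    [[0, 0, -0.75], 0],
    [[0, 0, -0.92], 0],
    [[0, 0, -0.92], 0]
  ]
}}

```text
time: 14.5
ee_pos: [0.6141, -0.0769, 0.1501]
orientation: [3.135, -0.0, 1.528]
contact_force: [-0.2, -0.7, -0.8]
grip_width: 0.0295
grip_force: 30.0
```

```bash
python3 - <<'E'
from h import *
st(); g=drawer(-5,68+20); print(g); plan([(g[0],g[1],145,86.7,0),(g[0],g[1],34,86.7,0)])
E
```

```text
t14.5 pos [614.1 -76.9 150.1] rpy [179.6  -0.   87.5] F [-0.2 -0.7 -0.8] w29.5 gf30.0
[568.57392529 366.1419    ]
(np.float64(568.5739252893717), np.float64(366.1418999968323), 145, 86.7, 0) -> [[0.967, -0.141, 0.011], np.float64(0.003)] rows>= 4
(np.float64(568.5739252893717), np.float64(366.1418999968323), 145, 86.7, 0) -> [[0.967, -0.146, 0.011], np.float64(0.003)] rows>= 4
(np.float64(568.5739252893717), np.float64(366.1418999968323), 145, 86.7, 0) -> [[0.967, -0.151, 0.012], np.float64(0.003)] rows>= 4
(np.float64(568.5739252893717), np.float64(366.1418999968323), 145, 86.7, 0) -> [[0.035, -0.005, 0.0], np.float64(0.0)] rows>= 1
(np.float64(568.5739252893717), np.float64(366.1418999968323), 34, 86.7, 0) -> [[0.0, -0.0, 0.74], np.float64(0.0)] rows>= 3
```

Emit:
{"op": "servo_tool", "data": {
  "deltas": [
    [[0.25, -0.04, 0], 0],
    [[0.5, -0.07, 0], 0],
    [[0.75, -0.1, 0.01], 0],
    [[0.967, -0.14, 0.01], 0],
    [[0.98, -0.14, 0.01], 0]
  ]
}}

```text
time: 15.0
ee_pos: [0.5953, 0.0778, 0.1429]
orientation: [-3.139, -0.002, 1.536]
contact_force: [0.7, 0.8, -1.2]
grip_width: 0.0299
grip_force: 30.0
```

Emit:
{"op": "servo_tool", "data": {
  "deltas": [
    [[0.25, -0.04, 0], 0],
    [[0.5, -0.07, 0], 0],
    [[0.75, -0.1, 0.01], 0],
    [[0.967, -0.14, 0.01], 0],
    [[0.98, -0.146, 0.01], 0]
  ]
}}

```text
time: 15.5
ee_pos: [0.5795, 0.2248, 0.1416]
orientation: [-3.139, -0.002, 1.536]
contact_force: [0.6, 1.3, -1.5]
grip_width: 0.0297
grip_force: 30.0
```

Emit:
{"op": "servo_tool", "data": {
  "deltas": [
    [[0.25, -0.04, 0], 0],
    [[0.5, -0.07, 0], 0],
    [[0.75, -0.1, 0.01], 0],
    [[0.967, -0.15, 0.01], 0],
    [[0.98, -0.15, 0.01], 0.005]
  ]
}}

```text
time: 16.0
ee_pos: [0.5628, 0.372, 0.1401]
orientation: [-3.139, -0.001, 1.527]
contact_force: [-0.9, 0.8, -0.4]
grip_width: 0.0301
grip_force: 30.0
```

Emit:
{"op": "servo_tool", "data": {
  "deltas": [
    [[0, 0, 0], 0],
    [[0, 0, 0], 0],
    [[0, 0, 0], 0]
  ]
}}

```text
time: 16.3
ee_pos: [0.5659, 0.3645, 0.1415]
orientation: [3.141, 0.001, 1.518]
contact_force: [-0.5, -0.2, -1.4]
grip_width: 0.0296
grip_force: 30.0
```

```bash
python3 - <<'E'
from h import *
st(); g=drawer(-5,88); plan([(g[0],g[1],34,86.7,0)])
E
```

```text
t16.3 pos [565.9 364.5 141.5] rpy [1.8e+02 1.0e-01 8.7e+01] F [-0.5 -0.2 -1.4] w29.6 gf30.0
(np.float64(568.5739252893717), np.float64(366.1418999968323), 34, 86.7, 0) -> [[0.012, 0.017, 0.716], np.float64(0.003)] rows>= 3
```

Emit:
{"op": "servo_tool", "data": {
  "deltas": [
    [[0.012, 0.01, 0.25], 0],
    [[0.012, 0.01, 0.45], 0],
    [[0.012, 0.01, 0.6], 0],
    [[0.012, 0.01, 0.67], 0],
    [[0.012, 0.01, 0.71], 0]
  ]
}}

```text
time: 16.8
ee_pos: [0.5668, 0.3676, 0.0344]
orientation: [-3.141, 0.001, 1.519]
contact_force: [0.4, -0.1, -0.4]
grip_width: 0.0297
grip_force: 30.0
```

Emit:
{"op": "servo_tool", "data": {
  "deltas": [
    [[0, 0, 0], 0],
    [[0, 0, 0], 0],
    [[0, 0, 0], 0]
  ],
  "fingers": 0.45
}}

```text
time: 17.1
ee_pos: [0.5675, 0.3693, 0.0364]
orientation: [3.14, -0.002, 1.521]
contact_force: [-0.6, -0.1, 0.5]
grip_width: 0.0397
grip_force: 0.0
```

Emit:
{"op": "servo_tool", "data": {
  "deltas": [
    [[0, 0, -0.25], 0],
    [[0, 0, -0.5], 0],
    [[0, 0, -0.73], 0],
    [[0, 0, -0.73], 0]
  ]
}}

```text
time: 17.5
ee_pos: [0.57, 0.3705, 0.1512]
orientation: [3.133, -0.007, 1.52]
contact_force: [1.3, 0.1, -0.6]
grip_width: 0.0393
grip_force: 0.0
```

Emit:
{"op": "servo_tool", "data": {
  "deltas": [
    [[-0.3, 0.1, 0], 0],
    [[-0.6, 0.15, 0], 0],
    [[-0.9, 0.2, 0], 0],
    [[-1, 0.22, 0], 0],
    [[-1, 0.22, 0], 0]
  ],
  "fingers": 0.52
}}

```text
time: 18.0
ee_pos: [0.5928, 0.2139, 0.145]
orientation: [3.141, 0.001, 1.515]
contact_force: [0.3, 1.2, -0.6]
grip_width: 0.046
grip_force: 0.0
```

Emit:
{"op": "servo_tool", "data": {
  "deltas": [
    [[-0.3, 0.1, 0], 0],
    [[-0.6, 0.2, 0], 0],
    [[-0.9, 0.25, 0], 0],
    [[-1, 0.3, 0], 0],
    [[-1, 0.3, 0], 0]
  ]
}}

```text
time: 18.5
ee_pos: [0.6304, 0.0642, 0.1447]
orientation: [3.141, 0.0, 1.518]
contact_force: [0.2, 0.1, -0.3]
grip_width: 0.0457
grip_force: 0.0
```

```bash
python3 - <<'E'
from h import *
st(); s=snap("top"); B=tools(s); show(B)
b=[b for b in B if abs(b[3]-119)<8][0]; c,d=tool(s,b,1); g=c-32*d; yaw=np.degrees(np.arctan2(d[1],d[0])); print(g,yaw)
plan([(g[0],g[1],110,yaw,.52),(g[0],g[1],8,yaw,.52)])
E
```

```text
t18.5 pos [630.4  64.2 144.7] rpy [179.9   0.   87. ] F [ 0.2  0.1 -0.3] w45.7 gf0.0
px(299,154) x690 y-182 L72 W38 ang61.4 z23 rgb [202 168  55]
px(267,159) x668 y-68 L119 W28 ang-80.6 z29 rgb [165 135  97]
[673.16536007 -99.78324956] 99.42785072326662
(np.float64(673.1653600692446), np.float64(-99.78324956181734), 110, np.float64(99.42785072326662), 0.52) -> [[-0.967, 0.303, 0.202], np.float64(-0.12)] rows>= 4
(np.float64(673.1653600692446), np.float64(-99.78324956181734), 110, np.float64(99.42785072326662), 0.52) -> [[-0.134, 0.015, 0.027], np.float64(-0.016)] rows>= 1
(np.float64(673.1653600692446), np.float64(-99.78324956181734), 8, np.float64(99.42785072326662), 0.52) -> [[-0.0, 0.0, 0.68], np.float64(-0.0)] rows>= 3
```

Emit:
{"op": "servo_tool", "data": {
  "deltas": [
    [[-0.25, 0.08, 0.05], -0.03],
    [[-0.5, 0.15, 0.1], -0.06],
    [[-0.75, 0.23, 0.15], -0.09],
    [[-0.967, 0.303, 0.2], -0.12],
    [[-0.967, 0.303, 0.2], -0.12]
  ]
}}

```text
time: 19.05
ee_pos: [0.6679, -0.0844, 0.1135]
orientation: [-3.141, 0.002, 1.707]
contact_force: [0.4, -0.5, -0.0]
grip_width: 0.0454
grip_force: 0.0
```

Emit:
{"op": "servo_tool", "data": {
  "deltas": [
    [[-0.134, 0.015, 0.027], -0.005],
    [[-0.134, 0.015, 0.027], -0.005],
    [[-0.134, 0.015, 0.027], -0.005]
  ]
}}

```text
time: 19.35
ee_pos: [0.6729, -0.0981, 0.1102]
orientation: [-3.141, -0.002, 1.719]
contact_force: [0.3, -0.1, 0.6]
grip_width: 0.0455
grip_force: 0.0
```

Emit:
{"op": "servo_tool", "data": {
  "deltas": [
    [[0, 0, 0.25], 0],
    [[0, 0, 0.45], 0],
    [[0, 0, 0.6], 0],
    [[0, 0, 0.68], 0],
    [[0, 0, 0.68], 0]
  ]
}}

```text
time: 19.85
ee_pos: [0.6717, -0.099, 0.007]
orientation: [-3.139, -0.002, 1.719]
contact_force: [0.2, -0.4, 0.4]
grip_width: 0.0454
grip_force: 0.0
```

Emit:
{"op": "servo_tool", "data": {
  "deltas": [
    [[0, 0, 0], 0],
    [[0, 0, 0], 0],
    [[0, 0, 0], 0],
    [[0, 0, 0], 0],
    [[0, 0, 0], 0]
  ],
  "fingers": 0,
  "newtons": 30
}}

```text
time: 20.35
ee_pos: [0.6739, -0.1014, 0.01]
orientation: [3.139, 0.0, 1.717]
contact_force: [0.1, 2.4, 6.0]
grip_width: 0.0255
grip_force: 29.9
```

Emit:
{"op": "servo_tool", "data": {
  "deltas": [
    [[0, 0, -0.25], 0],
    [[0, 0, -0.5], 0],
    [[0, 0, -0.75], 0],
    [[0, 0, -0.92], 0],
    [[0, 0, -0.92], 0]
  ]
}}

```text
time: 20.85
ee_pos: [0.6749, -0.1023, 0.1509]
orientation: [3.135, 0.002, 1.717]
contact_force: [0.4, -0.6, -1.1]
grip_width: 0.026
grip_force: 29.9
```

```bash
python3 - <<'E'
from h import *
st(); g=drawer(-65,36); print(g); plan([(g[0],g[1],145,86.7,0),(g[0],g[1],34,86.7,0)])
E
```

```text
t20.9 pos [ 674.9 -102.3  150.9] rpy [1.796e+02 1.000e-01 9.840e+01] F [ 0.4 -0.6 -1.1] w26.0 gf29.9
[505.68008689 317.68196715]
(np.float64(505.68008689063254), np.float64(317.6819671504769), 145, 86.7, 0) -> [[0.967, -0.234, 0.013], np.float64(0.043)] rows>= 4
(np.float64(505.68008689063254), np.float64(317.6819671504769), 145, 86.7, 0) -> [[0.967, -0.304, 0.013], np.float64(0.043)] rows>= 4
(np.float64(505.68008689063254), np.float64(317.6819671504769), 145, 86.7, 0) -> [[0.941, -0.368, 0.013], np.float64(0.043)] rows>= 4
(np.float64(505.68008689063254), np.float64(317.6819671504769), 34, 86.7, 0) -> [[-0.0, 0.0, 0.74], np.float64(0.0)] rows>= 3
```

Emit:
{"op": "servo_tool", "data": {
  "deltas": [
    [[0.25, -0.06, 0], 0.01],
    [[0.5, -0.12, 0], 0.02],
    [[0.75, -0.18, 0.01], 0.03],
    [[0.967, -0.234, 0.01], 0.043],
    [[0.967, -0.234, 0.01], 0.043]
  ]
}}

```text
time: 21.35
ee_pos: [0.614, 0.0434, 0.143]
orientation: [-3.138, -0.003, 1.657]
contact_force: [0.3, 0.5, -1.2]
grip_width: 0.026
grip_force: 29.9
```

Emit:
{"op": "servo_tool", "data": {
  "deltas": [
    [[0.25, -0.08, 0], 0.01],
    [[0.5, -0.15, 0], 0.02],
    [[0.75, -0.23, 0.01], 0.03],
    [[0.967, -0.304, 0.01], 0.043],
    [[0.967, -0.304, 0.01], 0.043]
  ]
}}

```text
time: 21.85
ee_pos: [0.5572, 0.1832, 0.1419]
orientation: [-3.138, -0.001, 1.589]
contact_force: [-0.6, 0.7, -1.4]
grip_width: 0.0257
grip_force: 29.9
```

Emit:
{"op": "servo_tool", "data": {
  "deltas": [
    [[0.25, -0.1, 0], 0.01],
    [[0.5, -0.19, 0], 0.02],
    [[0.75, -0.28, 0.01], 0.03],
    [[0.941, -0.368, 0.01], 0.043],
    [[0.941, -0.368, 0.01], 0.043]
  ]
}}

```text
time: 22.35
ee_pos: [0.5007, 0.3227, 0.1407]
orientation: [-3.139, -0.001, 1.521]
contact_force: [-0.2, 0.4, -0.4]
grip_width: 0.0258
grip_force: 29.9
```

Emit:
{"op": "servo_tool", "data": {
  "deltas": [
    [[0, 0, 0], 0],
    [[0, 0, 0], 0],
    [[0, 0, 0], 0]
  ]
}}

```text
time: 22.65
ee_pos: [0.5041, 0.3163, 0.1419]
orientation: [3.141, 0.001, 1.511]
contact_force: [-0.9, 0.2, -0.3]
grip_width: 0.0254
grip_force: 29.9
```

```bash
python3 - <<'E'
from h import *
st(); g=drawer(-65,36); plan([(g[0],g[1],34,86.7,0)])
E
```

```text
t22.6 pos [504.1 316.3 141.9] rpy [180.    0.   86.6] F [-0.9  0.2 -0.3] w25.4 gf29.9
(np.float64(505.68008689063254), np.float64(317.6819671504769), 34, 86.7, 0) -> [[0.01, 0.01, 0.719], np.float64(-0.001)] rows>= 3
```

Emit:
{"op": "servo_tool", "data": {
  "deltas": [
    [[0.01, 0.01, 0.25], 0],
    [[0.01, 0.01, 0.45], 0],
    [[0.01, 0.01, 0.6], 0],
    [[0.01, 0.01, 0.67], 0],
    [[0.01, 0.01, 0.71], 0]
  ]
}}

```text
time: 23.15
ee_pos: [0.505, 0.3188, 0.0348]
orientation: [-3.141, 0.001, 1.513]
contact_force: [0.4, -1.0, -0.6]
grip_width: 0.026
grip_force: 29.9
```

Emit:
{"op": "servo_tool", "data": {
  "deltas": [
    [[0, 0, 0], 0],
    [[0, 0, 0], 0],
    [[0, 0, 0], 0]
  ],
  "fingers": 0.4
}}

```text
time: 23.45
ee_pos: [0.5055, 0.3204, 0.0367]
orientation: [3.14, -0.002, 1.514]
contact_force: [0.0, 0.6, -0.8]
grip_width: 0.0352
grip_force: 0.0
```

Emit:
{"op": "servo_tool", "data": {
  "deltas": [
    [[0, 0, -0.25], 0],
    [[0, 0, -0.5], 0],
    [[0, 0, -0.73], 0],
    [[0, 0, -0.73], 0]
  ]
}}

```text
time: 23.85
ee_pos: [0.5079, 0.3216, 0.1507]
orientation: [3.134, -0.007, 1.514]
contact_force: [-0.5, -0.9, 0.8]
grip_width: 0.0349
grip_force: 0.0
```

Emit:
{"op": "servo_tool", "data": {
  "deltas": [
    [[0, -0.25, 0], 0],
    [[-0.1, -0.5, 0], 0],
    [[-0.2, -0.75, 0], 0],
    [[-0.25, -0.96, 0], 0],
    [[-0.25, -0.96, 0], 0]
  ],
  "fingers": 0
}}

```text
time: 24.35
ee_pos: [0.3545, 0.2895, 0.1445]
orientation: [-3.138, 0.001, 1.517]
contact_force: [0.6, -0.0, 0.7]
grip_width: 0.0009
grip_force: 0.0
```

```bash
python3 - <<'E'
from h import *
st(); s=snap("top"); save(s,"top4",80,130,230,250,5)
P=cloud(s); im=s["image"].astype(int)
m=(im[...,0]>140)&(im[...,2]<80)&(im[...,0]-im[...,2]>90)
m[:, :110]=0; m[:,185:]=0; m[:222]=0; m[250:]=0
v,u=np.nonzero(m); print(len(u)); 
print(np.median(P[m],0).round(3)); q=np.array([ray(s,a,b,.06) for a,b in zip(u,v)]); print(q.min(0),q.max(0))
plan([(362,289,50,86.7,0)])
E
```

```text
t24.4 pos [354.5 289.5 144.5] rpy [-179.8    0.    86.9] F [ 0.6 -0.   0.7] w0.9 gf0.0
183
[0.412 0.263 0.065]
[0.40033653 0.22403139 0.06      ] [0.44105907 0.34361431 0.06      ]
(362, 289, 50, 86.7, 0) -> [[-0.008, 0.033, 0.634], np.float64(0.002)] rows>= 3
```

View pics/top4.png

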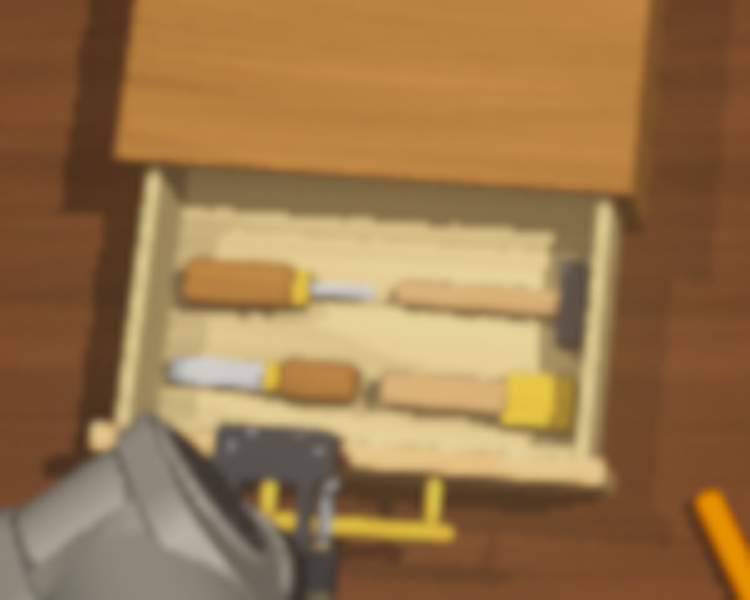

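All four tools lie flat in the drawer: graver (270,283), hammer (490,300), scraper (265,375), brush (475,395). The handle bar is at (360,530). I'll drop in front of it and push.

Emit:
{"op": "servo_tool", "data": {
  "deltas": [
    [[-0.02, 0.03, 0.25], 0.002],
    [[-0.02, 0.03, 0.45], 0.002],
    [[-0.02, 0.03, 0.6], 0.002],
    [[-0.02, 0.03, 0.634], 0.002],
    [[-0.02, 0.03, 0.634], 0.002]
  ]
}}

```text
time: 24.9
ee_pos: [0.3639, 0.2871, 0.0495]
orientation: [-3.142, 0.001, 1.51]
contact_force: [0.3, -0.9, -0.1]
grip_width: 0.0004
grip_force: 0.0
```

Emit:
{"op": "servo_tool", "data": {
  "deltas": [
    [[0, 0.1, 0], 0],
    [[0, 0.2, 0], 0],
    [[0, 0.3, 0], 0],
    [[0, 0.4, 0], 0],
    [[0, 0.5, 0], 0]
  ]
}}

```text
time: 25.4
ee_pos: [0.4398, 0.2829, 0.0503]
orientation: [3.141, -0.001, 1.511]
contact_force: [-2.7, 1.2, 1.2]
grip_width: 0.0004
grip_force: 0.8
```

Emit:
{"op": "servo_tool", "data": {
  "deltas": [
    [[0, 0.1, 0], 0],
    [[0, 0.2, 0], 0],
    [[0, 0.3, 0], 0],
    [[0, 0.4, 0], 0],
    [[0, 0.5, 0], 0]
  ]
}}

```text
time: 25.9
ee_pos: [0.514, 0.2783, 0.0497]
orientation: [-3.141, 0.0, 1.511]
contact_force: [-1.3, 1.7, -0.0]
grip_width: 0.0005
grip_force: 0.8
```

```bash
python3 - <<'E'
from h import *
st(); plan([(569,277,50,86.7,0)])
s=snap("top"); P=cloud(s)
for u in (128,135,190,196): 
    z=P[150:260,u,:]; k=np.nonzero((z[:,2]>.075))[0]; print(u,k.min()+150,k.max()+150,z[k.max()].round(3))
E
```

```text
t25.9 pos [514.  278.3  49.7] rpy [-180.     0.    86.6] F [-1.3  1.7 -0. ] w0.5 gf0.8
(569, 277, 50, 86.7, 0) -> [[0.013, 0.367, -0.002], np.float64(-0.001)] rows>= 2
128 150 259 [0.307 0.181 0.689]
135 150 259 [0.308 0.174 0.67 ]
190 150 188 [0.556 0.166 0.077]
196 150 188 [0.555 0.147 0.084]
```

Emit:
{"op": "servo_tool", "data": {
  "deltas": [
    [[0, 0.06, 0], 0],
    [[0, 0.12, 0], 0],
    [[0, 0.18, 0], 0],
    [[0, 0.24, 0], 0],
    [[0, 0.3, 0], 0]
  ]
}}

```text
time: 26.45
ee_pos: [0.5559, 0.2758, 0.0494]
orientation: [-3.137, 0.001, 1.512]
contact_force: [-3.7, -1.1, 1.4]
grip_width: 0.0001
grip_force: 1.7
```

Emit:
{"op": "servo_tool", "data": {
  "deltas": [
    [[0, 0.02, 0], 0],
    [[0, 0.04, 0], 0],
    [[0, 0.06, 0], 0]
  ]
}}

```text
time: 26.75
ee_pos: [0.5592, 0.2755, 0.0493]
orientation: [-3.126, 0.002, 1.513]
contact_force: [-29.8, -1.9, 26.2]
grip_width: 0.0002
grip_force: 15.1
```

Emit:
{"op": "servo_tool", "data": {
  "deltas": [
    [[0, 0.02, 0], 0],
    [[0, 0.04, 0], 0],
    [[0, 0.06, 0], 0]
  ]
}}

```text
time: 27.05
ee_pos: [0.5593, 0.2755, 0.0492]
orientation: [-3.108, 0.004, 1.515]
contact_force: [-54.7, -4.5, 51.6]
grip_width: 0.0003
grip_force: 28.4
```

The force rose to about 55 N with no further travel, so this is the hard stop. I'll back off and check the drawer stays home.

Emit:
{"op": "servo_tool", "data": {
  "deltas": [
    [[0, -0.15, 0], 0],
    [[0, -0.3, 0], 0],
    [[0, -0.45, 0], 0],
    [[0, -0.6, 0], 0],
    [[0, -0.6, 0], 0]
  ]
}}

```text
time: 27.55
ee_pos: [0.4836, 0.2807, 0.0497]
orientation: [-3.14, -0.0, 1.514]
contact_force: [0.0, 0.2, 1.2]
grip_width: 0.0004
grip_force: 0.0
```

Emit:
{"op": "servo_tool", "data": {
  "deltas": [
    [[0, -0.1, -0.3], 0],
    [[0, -0.1, -0.6], 0],
    [[0, -0.1, -0.8], 0],
    [[0, -0.1, -0.8], 0]
  ],
  "fingers": 0.55
}}

```text
time: 27.95
ee_pos: [0.4752, 0.2824, 0.1747]
orientation: [3.134, -0.006, 1.51]
contact_force: [-0.1, 0.6, -0.7]
grip_width: 0.0292
grip_force: 0.0
```

Emit:
{"op": "servo_tool", "data": {
  "deltas": [
    [[-0.3, 0, 0], 0],
    [[-0.6, 0, 0], 0],
    [[-0.9, 0, 0], 0],
    [[-1, 0, 0], 0],
    [[-1, 0, 0], 0]
  ]
}}

```text
time: 28.45
ee_pos: [0.4627, 0.1286, 0.1698]
orientation: [3.141, 0.0, 1.506]
contact_force: [-0.2, 0.9, -0.0]
grip_width: 0.0485
grip_force: 0.0
```

```bash
python3 - <<'E'
from h import *
st(); s=snap("top"); save(s,"top5a",80,75,400,295,2.5)
show(blobs(s,box=(.25,.7,-.45,.1)))
E
```

```text
t28.4 pos [462.7 128.6 169.8] rpy [180.    0.   86.3] F [-0.2  0.9 -0. ] w48.5 gf0.0
px(304,155) x684 y-193 L73 W29 ang-89.1 z24 rgb [199 166  55]
px(346,224) x470 y-320 L406 W186 ang-4.5 z67 rgb [211 183 118]
px(231,251) x381 y43 L125 W55 ang27.5 z26 rgb [210 121   1]
px(297,254) x358 y-172 L90 W76 ang-17.7 z46 rgb [221 181 123]
```

View pics/top5a.png

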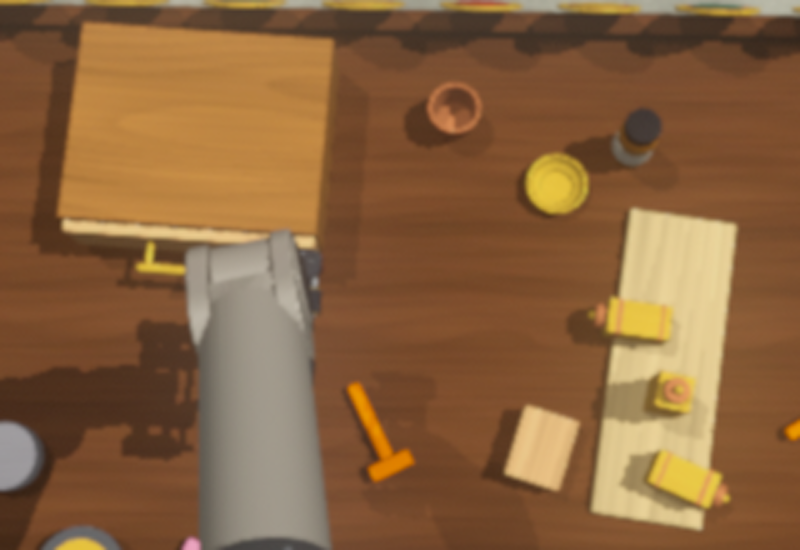

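The drawer's front panel is flush with the chest at (190,233) and holds. Next I'll measure the tipped caddies at (638,320) and (685,478), and the standing one at (675,392).

```bash
python3 - <<'E'
from h import *
s=snap("top"); P=cloud(s); im=s["image"].astype(int)
print("caddy blobs"); show(blobs(s,lo=.042,box=(.25,.7,-.45,-.2),amin=15))
for b in blobs(s,lo=.042,box=(.25,.7,-.45,-.2),amin=15):
    pass
# board
m=(P[...,2]>.006)&(P[...,2]<.03)&(P[...,0]>.25)&(P[...,0]<.7)&(P[...,1]<-.2)&(P[...,1]>-.45)&(im[...,2]>80)&(im[...,0]>140)
(cx,cy),(w,h),a=cv2.minAreaRect((P[m][:,:2]*1000).astype(np.float32)); print("board",cx,cy,w,h,a)
hsv=cv2.cvtColor(s["image"],cv2.COLOR_RGB2HSV)
box=(P[...,0]>.25)&(P[...,0]<.7)&(P[...,1]<-.2)&(P[...,1]>-.47)&(P[...,2]>.02)
yel=box&(hsv[...,0]>=21)&(hsv[...,0]<32)&(hsv[...,1]>150)
cop=box&(hsv[...,0]<17)&(hsv[...,1]>80)
for nm,mm in (("yellow",yel),("copper",cop)):
    n,l,t,c=cv2.connectedComponentsWithStats(mm.astype(np.uint8))
    for i in range(1,n):
        if t[i,4]<8: continue
        q=P[l==i]*1000; R=cv2.minAreaRect(q[:,:2].astype(np.float32)); print(nm,c[i].round(),t[i,4],"med",np.median(q,0).round(),"rect",np.round(R[0]),np.round(R[1]),round(R[2],1),"z95",np.percentile(q[:,2],95).round())
save(s,"cad1",295,180,385,290,5.4)
E
```

```text
caddy blobs
px(334,203) x522 y-285 L96 W45 ang82.2 z62 rgb [218 178  72]
px(349,232) x426 y-326 L45 W45 ang-11.5 z111 rgb [190 148  71]
px(355,267) x321 y-349 L94 W44 ang66.8 z62 rgb [221 182  72]
board 472.30755615234375 -315.17364501953125 175.17514038085938 400.749267578125 81.54234313964844
yellow [324. 201.] 46 med [ 526. -256.   56.] rect [ 527. -256.] [ 9. 42.] 85.7 z95 60.0
yellow [336. 203.] 210 med [ 520. -292.   57.] rect [ 521. -293.] [47. 44.] 84.3 z95 62.0
yellow [346. 205.] 31 med [ 514. -323.   57.] rect [ 517. -324.] [ 8. 38.] 85.6 z95 61.0
yellow [345. 226.] 24 med [ 445. -311.   93.] rect [ 444. -312.] [12. 24.] 34.1 z95 96.0
yellow [355. 228.] 8 med [ 439. -341.   96.] rect [ 437. -342.] [14.  6.] 15.9 z95 107.0
yellow [348. 236.] 57 med [ 410. -317.   92.] rect [ 413. -322.] [41. 19.] 71.7 z95 99.0
yellow [342. 262.] 56 med [ 338. -309.   56.] rect [ 337. -309.] [10. 40.] 67.4 z95 60.0
yellow [353. 266.] 228 med [ 324. -340.   57.] rect [ 324. -341.] [48. 42.] 66.2 z95 62.0
yellow [364. 271.] 51 med [ 313. -374.   57.] rect [ 311. -375.] [11. 43.] 67.0 z95 61.0
copper [320. 201.] 41 med [ 527. -242.   47.] rect [ 528. -243.] [11. 29.] 81.2 z95 55.0
copper [350. 231.] 57 med [ 426. -320.  107.] rect [ 427. -324.] [25. 27.] 6.4 z95 112.0
copper [367. 273.] 35 med [ 304. -387.   47.] rect [ 305. -387.] [11. 30.] 64.2 z95 52.0
```

View pics/cad1.png

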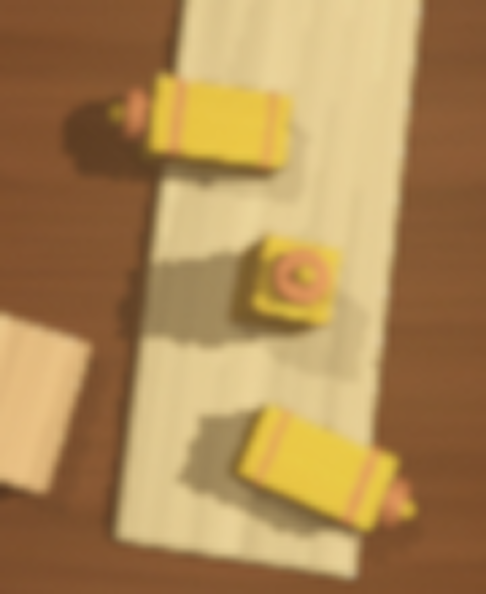

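Caddy axes come out at about 83° (far one, lid to +y) and 66.5° (near one, lid to -y). The plan is to pinch each lid lightly and swing the caddy up along an arc about its base edge.

```bash
cat >> h.py <<'E'
_px=[(630,208),(737,224),(703,528),(592,513)]
def board(s):
    c=np.array([ray(s,80+x/2.5,75+y/2.5,.012)[:2]*1000 for x,y in _px]); return c
E
python3 - <<'E'
from h import *
s=snap("top"); c=board(s); print(c.round()); ctr=c.mean(0); ax=(c[0]+c[1]-c[2]-c[3]); ax/=np.linalg.norm(ax); print("ctr",ctr,"ax",ax,np.degrees(np.arctan2(ax[1],ax[0])))
n=np.array([-ax[1],ax[0]])
for nm,p in (("d",(426,-326)),("far base",(516,-331)),("near base",(339.5,-307))): p=np.array(p)-ctr; print(nm,p@ax,p@n)
st(); plan([(528,-238,140,83,.55),(528,-238,15,83,.55)])
E
```

```text
[[ 677. -289.]
 [ 658. -430.]
 [ 264. -375.]
 [ 280. -236.]]
ctr [ 469.68708341 -332.34675427] ax [ 0.99079246 -0.13538946] -7.781141066991708
d -44.14411637078769 0.37354563274039976
far base 45.70415211726364 7.604634741515239
near base -132.42006369660976 7.487414040905302
t28.6 pos [462.6 132.9 169.8] rpy [180.   -0.   86.7] F [-0.2  1.1 -0.4] w48.7 gf0.0
(528, -238, 140, 83, 0.55) -> [[-0.967, 0.228, 0.079], np.float64(0.016)] rows>= 4
(528, -238, 140, 83, 0.55) -> [[-0.967, 0.255, 0.079], np.float64(0.017)] rows>= 4
(528, -238, 140, 83, 0.55) -> [[-0.497, 0.145, 0.041], np.float64(0.008)] rows>= 2
(528, -238, 15, 83, 0.55) -> [[0.0, -0.0, 0.833], np.float64(0.0)] rows>= 3
```

Emit:
{"op": "servo_tool", "data": {
  "deltas": [
    [[-0.25, 0.06, 0.02], 0],
    [[-0.5, 0.12, 0.04], 0.01],
    [[-0.75, 0.18, 0.06], 0.015],
    [[-0.967, 0.228, 0.08], 0.016],
    [[-0.967, 0.228, 0.08], 0.016]
  ]
}}

```text
time: 29.1
ee_pos: [0.4885, -0.0186, 0.1577]
orientation: [3.141, 0.002, 1.482]
contact_force: [-0.6, 0.5, -0.5]
grip_width: 0.0483
grip_force: 0.0
```

Emit:
{"op": "servo_tool", "data": {
  "deltas": [
    [[-0.25, 0.06, 0.02], 0],
    [[-0.5, 0.13, 0.04], 0.01],
    [[-0.75, 0.19, 0.06], 0.015],
    [[-0.967, 0.255, 0.08], 0.017],
    [[-0.967, 0.255, 0.08], 0.017]
  ]
}}

```text
time: 29.6
ee_pos: [0.5147, -0.1662, 0.1457]
orientation: [3.141, 0.002, 1.456]
contact_force: [-0.4, -0.4, -0.4]
grip_width: 0.0483
grip_force: 0.0
```

Emit:
{"op": "servo_tool", "data": {
  "deltas": [
    [[-0.25, 0.07, 0.02], 0.005],
    [[-0.497, 0.145, 0.041], 0.008],
    [[-0.497, 0.145, 0.041], 0.008],
    [[-0.497, 0.145, 0.041], 0.008],
    [[-0.497, 0.145, 0.041], 0.008]
  ]
}}

```text
time: 30.1
ee_pos: [0.5275, -0.237, 0.1393]
orientation: [-3.141, -0.001, 1.45]
contact_force: [0.1, 1.1, -0.4]
grip_width: 0.0482
grip_force: 0.0
```

```bash
python3 - <<'E'
from h import *
st(); plan([(528,-238,15,83,.55)])
s=snap("wrist"); save(s,"wrist2",0,0,512,384,1)
hsv=cv2.cvtColor(s["image"],cv2.COLOR_RGB2HSV); P=cloud(s)
m=(hsv[...,0]<17)&(hsv[...,1]>80)&(P[...,0]>.48)&(P[...,0]<.58)&(P[...,1]>-.29)&(P[...,1]<-.2)&(P[...,2]>.02)&(P[...,2]<.07)
q=P[m]*1000; print(len(q),np.median(q,0).round(1) if len(q) else "",q.min(0) if len(q) else "",q.max(0) if len(q) else "")
E
```

```text
t30.1 pos [ 527.5 -237.   139.3] rpy [-1.80e+02 -1.00e-01  8.31e+01] F [ 0.1  1.1 -0.4] w48.2 gf0.0
(528, -238, 15, 83, 0.55) -> [[-0.006, 0.004, 0.828], np.float64(0.001)] rows>= 3
899 [ 528.7 -242.9   47.4] [ 504.43371028 -267.60042079   21.26154749] [ 548.21975527 -227.56039449   57.45966918]
```

View pics/wrist2.png

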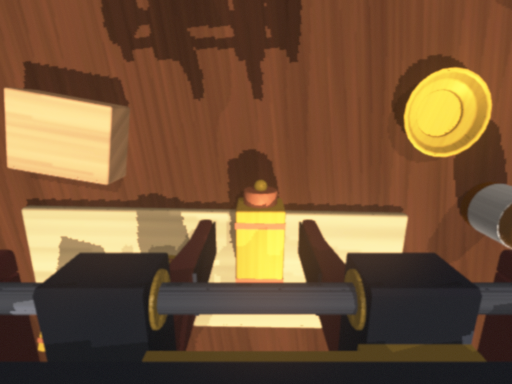

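The lid at (261,195) is centred between the fingers, and the body's top edge shows at row 207. I'll descend and take a light pinch.

Emit:
{"op": "servo_tool", "data": {
  "deltas": [
    [[0, 0.005, 0.25], 0],
    [[0, 0.005, 0.5], 0],
    [[0, 0.005, 0.7], 0],
    [[0, 0.005, 0.8], 0],
    [[0, 0.005, 0.828], 0]
  ]
}}

```text
time: 30.65
ee_pos: [0.527, -0.2384, 0.0142]
orientation: [-3.139, -0.001, 1.449]
contact_force: [0.5, -0.1, 0.5]
grip_width: 0.0486
grip_force: 0.0
```

Emit:
{"op": "servo_tool", "data": {
  "deltas": [
    [[0, 0, 0], 0],
    [[0, 0, 0], 0],
    [[0, 0, 0], 0],
    [[0, 0, 0], 0],
    [[0, 0, 0], 0]
  ],
  "fingers": 0,
  "newtons": 7
}}

```text
time: 31.15
ee_pos: [0.528, -0.2401, 0.0162]
orientation: [3.14, -0.0, 1.447]
contact_force: [-0.3, 1.2, 2.5]
grip_width: 0.0409
grip_force: 7.3
```

Emit:
{"op": "servo_tool", "data": {
  "deltas": [
    [[0, 0, 0], 0],
    [[0, 0, 0], 0],
    [[0, 0, 0], 0],
    [[0, 0, 0], 0]
  ]
}}

```text
time: 31.55
ee_pos: [0.528, -0.24, 0.0161]
orientation: [3.14, -0.0, 1.447]
contact_force: [0.0, 1.8, 6.1]
grip_width: 0.0409
grip_force: 7.7
```

```bash
python3 - <<'E'
from h import *
st(); a=snap("side"); s=snap("top")
i=np.hstack([cv2.resize(a["image"][210:300,190:330],None,fx=3,fy=3,interpolation=cv2.INTER_CUBIC),cv2.resize(s["image"][170:260,290:400],None,fx=3,fy=3,interpolation=cv2.INTER_CUBIC)])
cv2.imwrite("pics/c2.png",i[:,:,::-1])
E
```

```text
t31.6 pos [ 528.  -240.    16.1] rpy [179.9  -0.   82.9] F [0.  1.8 6.1] w40.9 gf7.7
```

View pics/c2.png

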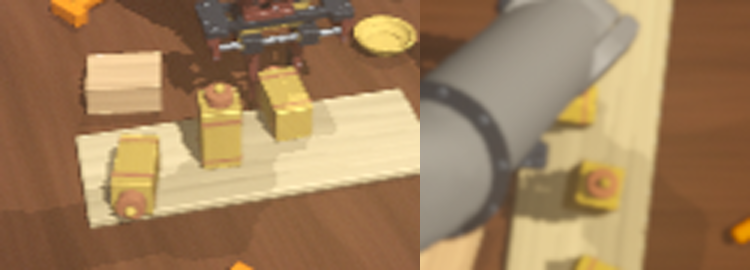

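The opening stopped at 40.9 mm, wider than the 32 mm lid, so one pad is catching the body's corner. I'll open, shift 5 mm outwards and pinch again.

Emit:
{"op": "servo_tool", "data": {
  "deltas": [
    [[0, 0, 0], 0],
    [[0, 0, 0], 0],
    [[0.02, 0, 0], 0],
    [[0.033, 0, 0], 0],
    [[0.033, 0, 0], 0]
  ],
  "fingers": 0.6
}}

```text
time: 32.15
ee_pos: [0.528, -0.2346, 0.0153]
orientation: [-3.141, -0.0, 1.447]
contact_force: [0.1, -0.6, -0.7]
grip_width: 0.0527
grip_force: 0.0
```

Emit:
{"op": "servo_tool", "data": {
  "deltas": [
    [[0, 0, 0], 0],
    [[0, 0, 0], 0],
    [[0, 0, 0], 0],
    [[0, 0, 0], 0],
    [[0, 0, 0], 0]
  ],
  "fingers": 0,
  "newtons": 7
}}

```text
time: 32.65
ee_pos: [0.5281, -0.2352, 0.0155]
orientation: [3.142, 0.0, 1.447]
contact_force: [-0.1, -0.1, 0.3]
grip_width: 0.0318
grip_force: 7.0
```

Emit:
{"op": "servo_tool", "data": {
  "deltas": [
    [[0, 0, 0], 0],
    [[0, 0, 0], 0]
  ]
}}

```text
time: 32.85
ee_pos: [0.5281, -0.2352, 0.0155]
orientation: [3.141, 0.0, 1.447]
contact_force: [-0.1, -1.0, 0.1]
grip_width: 0.0317
grip_force: 7.0
```

Opening 31.8 mm: that's the lid. Now the arc upward.

Emit:
{"op": "servo_tool", "data": {
  "deltas": [
    [[-0.02, 0, -0.09], 0],
    [[-0.059, 0, -0.18], 0],
    [[-0.103, 0, -0.25], 0],
    [[-0.155, 0, -0.311], 0],
    [[-0.215, 0, -0.365], 0]
  ]
}}

```text
time: 33.35
ee_pos: [0.5241, -0.268, 0.0715]
orientation: [3.141, 0.0, 1.447]
contact_force: [-0.2, 0.4, -2.9]
grip_width: 0.0315
grip_force: 8.5
```

Emit:
{"op": "servo_tool", "data": {
  "deltas": [
    [[-0.066, 0, -0.048], 0],
    [[-0.14, 0, -0.085], 0],
    [[-0.215, 0, -0.114], 0],
    [[-0.295, 0, -0.13], 0],
    [[-0.376, 0, -0.14], 0]
  ]
}}

```text
time: 33.85
ee_pos: [0.5168, -0.3242, 0.0913]
orientation: [-3.141, 0.0, 1.447]
contact_force: [-0.7, -0.1, -2.4]
grip_width: 0.0319
grip_force: 8.5
```

Emit:
{"op": "servo_tool", "data": {
  "deltas": [
    [[-0.08, 0, 0], 0],
    [[-0.15, 0, 0], 0],
    [[-0.15, 0, 0], 0],
    [[-0.15, 0, 0], 0],
    [[-0.15, 0, 0], 0]
  ]
}}

```text
time: 34.35
ee_pos: [0.5145, -0.3446, 0.0909]
orientation: [-3.141, -0.001, 1.448]
contact_force: [0.9, -0.2, -3.3]
grip_width: 0.0315
grip_force: 8.5
```

```bash
python3 - <<'E'
from h import *
st(); a=snap("side"); s=snap("top")
i=np.hstack([cv2.resize(a["image"][190:300,190:330],None,fx=3,fy=3,interpolation=cv2.INTER_CUBIC),cv2.resize(s["image"][160:270,290:400],None,fx=3,fy=3,interpolation=cv2.INTER_CUBIC)])
cv2.imwrite("pics/c3.png",i[:,:,::-1])
plan([(513.3,-338.3,88,83,0)])
E
```

```text
t34.4 pos [ 514.5 -344.6   90.9] rpy [-180.   -0.   83.] F [ 0.9 -0.2 -3.3] w31.5 gf8.5
(513.3, -338.3, 88, 83, 0) -> [[0.04, -0.014, 0.021], np.float64(-0.0)] rows>= 1
```

View pics/c3.png

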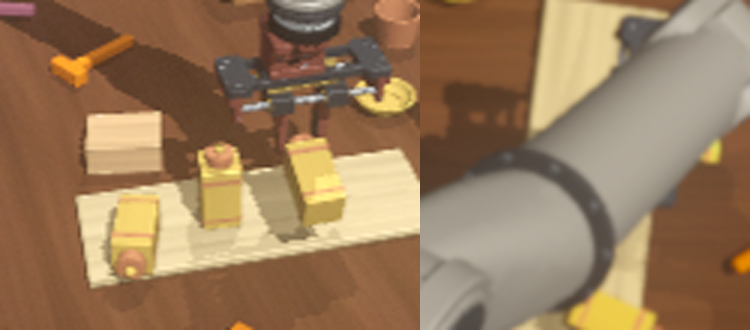

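In the side view the held caddy (315,180) is still about 25-30° off upright, stuck by pad friction. I'll ease the grip so it swings down.

Emit:
{"op": "servo_tool", "data": {
  "deltas": [
    [[0, 0, 0], 0],
    [[0, 0, 0], 0],
    [[0, 0, 0], 0]
  ],
  "newtons": 4
}}

```text
time: 34.75
ee_pos: [0.5144, -0.3452, 0.0913]
orientation: [-3.142, -0.0, 1.447]
contact_force: [-0.7, 0.3, -3.1]
grip_width: 0.0318
grip_force: 5.9
```

```bash
cat >> h.py <<'E'
def tilt(s,box,c0=None):
    """side view: lean of the yellow body (minAreaRect long axis, deg from image vertical) inside pixel box"""
    x0,y0,x1,y1=box; hsv=cv2.cvtColor(s["image"],cv2.COLOR_RGB2HSV); m=((hsv[...,0]>=16)&(hsv[...,0]<32)&(hsv[...,1]>125)).astype(np.uint8)
    k=np.zeros_like(m); k[y0:y1,x0:x1]=m[y0:y1,x0:x1]
    n,l,t,c=cv2.connectedComponentsWithStats(k)
    for i in range(1,n):
        if t[i,4]>80:
            q=np.argwhere(l==i)[:,::-1].astype(np.float32); vx,vy,_,_=cv2.fitLine(q,cv2.DIST_L2,0,.01,.01).ravel(); print("blob",c[i].round(),t[i,4],"lean",np.degrees(np.arctan(vx/vy)).round(1))
E
python3 - <<'E'
from h import *
st(); a=snap("side"); tilt(a,(190,190,330,300))
E
```

```text
t34.8 pos [ 514.4 -345.2   91.3] rpy [-180.    -0.    82.9] F [-0.7  0.3 -3.1] w31.8 gf5.9
blob [320. 223.] 162 lean -73.8
blob [293. 250.] 358 lean 12.8
blob [263. 254.] 287 lean -1.2
blob [235. 266.] 297 lean -9.1
```

Emit:
{"op": "servo_tool", "data": {
  "deltas": [
    [[0, 0, 0.015], 0],
    [[0, 0, 0.03], 0],
    [[0, 0, 0.045], 0],
    [[0, 0, 0.045], 0]
  ],
  "newtons": 3.5
}}

```text
time: 35.2
ee_pos: [0.5141, -0.3452, 0.084]
orientation: [-3.141, -0.0, 1.447]
contact_force: [0.6, -0.1, -2.0]
grip_width: 0.0319
grip_force: 5.5
```

```bash
python3 - <<'E'
from h import *
st(); a=snap("side"); tilt(a,(270,190,330,300))
P=cloud(a)*1000; q=P[200:290,265:325].reshape(-1,3); q=q[(abs(q[:,0]-514)<40)&(q[:,2]>20)&(q[:,2]<95)&(q[:,1]<-290)&(q[:,1]>-420)]
for lo in range(20,95,15):
    z=q[(q[:,2]>=lo)&(q[:,2]<lo+15)]; print(lo,len(z),np.percentile(z[:,1],[2,98]).round() if len(z)>3 else "")
E
```

```text
t35.2 pos [ 514.1 -345.2   84. ] rpy [-180.    -0.    82.9] F [ 0.6 -0.1 -2. ] w31.9 gf5.5
blob [321. 223.] 140 lean -64.6
blob [293. 252.] 352 lean 11.5
20 0 
35 0 
50 0 
65 15 [-418. -365.]
80 28 [-417. -334.]
```

```bash
cat >> h.py <<'E'
def faces(a,box):
    x0,y0,x1,y1=box; hsv=cv2.cvtColor(a["image"],cv2.COLOR_RGB2HSV)[y0:y1,x0:x1]; P=cloud(a)[y0:y1,x0:x1]*1000
    m=(hsv[...,0]>=16)&(hsv[...,0]<32)&(hsv[...,1]>125); q=P[m]; q=q[q[:,2]>16]
    for lo in range(15,130,10):
        z=q[(q[:,2]>=lo)&(q[:,2]<lo+10)]
        if len(z)>5: print(lo,len(z),"x",np.percentile(z[:,0],[5,50,95]).round(),"y",np.percentile(z[:,1],[5,50,95]).round())
E
python3 - <<'E'
from h import *
a=snap("side"); faces(a,(270,233,316,285))
print("d"); faces(a,(250,235,274,290))
E
```

```text
55 6 x [483. 492. 512.] y [-435. -431. -428.]
65 26 x [481. 502. 520.] y [-437. -433. -428.]
75 34 x [480. 489. 518.] y [-439. -434. -387.]
85 41 x [481. 490. 518.] y [-442. -437. -382.]
95 59 x [480. 487. 517.] y [-443. -431. -378.]
105 115 x [485. 500. 523.] y [-421. -405. -386.]
115 70 x [488. 509. 527.] y [-392. -377. -367.]
d
15 26 x [404. 419. 440.] y [-349. -343. -339.]
25 30 x [403. 421. 441.] y [-349. -344. -339.]
35 32 x [406. 422. 442.] y [-349. -344. -339.]
45 26 x [403. 424. 438.] y [-348. -344. -338.]
55 32 x [403. 419. 439.] y [-348. -344. -338.]
65 29 x [404. 421. 441.] y [-349. -345. -339.]
75 23 x [403. 419. 441.] y [-348. -343. -325.]
85 66 x [405. 418. 445.] y [-347. -338. -307.]
95 7 x [412. 440. 442.] y [-338. -328. -317.]
105 9 x [417. 427. 431.] y [-332. -327. -322.]
```

The side-view depth shows the held caddy is still nearly level: its base face is at y≈-435, only about 15° lower than the lid. I'll bring it back over the board, lower it, drop to minimum grip and see if it swings.

Emit:
{"op": "servo_tool", "data": {
  "deltas": [
    [[0.15, 0, 0], 0],
    [[0.3, 0, 0.05], 0],
    [[0.45, 0, 0.1], 0],
    [[0.6, 0, 0.16], 0],
    [[0.6, 0, 0.16], 0]
  ]
}}

```text
time: 35.8
ee_pos: [0.5258, -0.2517, 0.0592]
orientation: [-3.139, -0.003, 1.452]
contact_force: [0.1, -0.2, -2.4]
grip_width: 0.0317
grip_force: 5.2
```

Emit:
{"op": "servo_tool", "data": {
  "deltas": [
    [[0, 0, 0], 0],
    [[0, 0, 0], 0],
    [[0, 0, 0], 0]
  ],
  "newtons": 3
}}

```text
time: 36.1
ee_pos: [0.5254, -0.2577, 0.061]
orientation: [3.141, 0.001, 1.445]
contact_force: [-0.1, -0.1, -2.5]
grip_width: 0.0321
grip_force: 4.8
```

```bash
python3 - <<'E'
from h import *
st(); a=snap("side"); faces(a,(270,223,316,285))
E
```

```text
t36.1 pos [ 525.4 -257.7   61. ] rpy [1.799e+02 1.000e-01 8.280e+01] F [-0.1 -0.1 -2.5] w32.1 gf4.8
15 7 x [670. 673. 681.] y [-216. -210. -191.]
35 19 x [493. 508. 529.] y [-348. -344. -336.]
45 27 x [492. 504. 530.] y [-350. -346. -301.]
55 34 x [492. 499. 527.] y [-352. -348. -296.]
65 39 x [492. 500. 527.] y [-356. -351. -279.]
75 70 x [493. 503. 533.] y [-347. -326. -304.]
85 95 x [499. 519. 538.] y [-323. -304. -282.]
95 16 x [500. 524. 536.] y [-291. -286. -279.]
```

The lid grip jams: the 44 mm shoulder strikes the fingers after about 17° of swing, so this grip can't stand it up. New plan:
1. Lay the caddy on the bench beside the runner with its base facing the board.
2. Grip the body near the lid end.
3. Push the base's lower edge against the fixed 12 mm board edge while arcing up, so the edge forces it upright onto the board.

Emit:
{"op": "servo_tool", "data": {
  "deltas": [
    [[0.15, 0, -0.03], 0.007],
    [[0.3, 0, -0.03], 0.007],
    [[0.45, 0, -0.03], 0.007],
    [[0.6, 0, -0.03], 0.007],
    [[0.63, 0, -0.03], 0.007]
  ],
  "newtons": 8
}}

```text
time: 36.65
ee_pos: [0.5377, -0.1598, 0.0649]
orientation: [-3.141, -0.001, 1.439]
contact_force: [-0.6, -0.7, -2.5]
grip_width: 0.0317
grip_force: 9.8
```

Emit:
{"op": "servo_tool", "data": {
  "deltas": [
    [[0, 0, 0.1], 0],
    [[0, 0, 0.2], 0],
    [[0, 0, 0.3], 0],
    [[0, 0, 0.36], 0],
    [[0, 0, 0.39], 0]
  ]
}}

```text
time: 37.15
ee_pos: [0.5362, -0.1629, 0.005]
orientation: [-3.14, 0.0, 1.435]
contact_force: [0.3, -0.2, -0.6]
grip_width: 0.0319
grip_force: 8.0
```

Emit:
{"op": "servo_tool", "data": {
  "deltas": [
    [[0, 0, 0], 0],
    [[0, 0, 0], 0],
    [[0, 0, 0], 0]
  ]
}}

```text
time: 37.45
ee_pos: [0.5373, -0.1628, 0.0069]
orientation: [3.141, 0.0, 1.435]
contact_force: [-0.2, -0.5, -1.7]
grip_width: 0.0315
grip_force: 8.0
```

Emit:
{"op": "servo_tool", "data": {
  "deltas": [
    [[0, 0, 0], 0],
    [[0, 0, 0], 0],
    [[0, 0, 0], 0],
    [[0, 0, 0], 0]
  ],
  "fingers": 0.72
}}

```text
time: 37.85
ee_pos: [0.5373, -0.1623, 0.0067]
orientation: [3.141, -0.0, 1.436]
contact_force: [0.1, 0.3, 0.6]
grip_width: 0.0599
grip_force: 0.0
```

Emit:
{"op": "servo_tool", "data": {
  "deltas": [
    [[-0.06, 0, 0.01], 0],
    [[-0.12, 0, 0.01], 0],
    [[-0.167, 0, 0.01], 0],
    [[-0.167, 0, 0.01], 0]
  ]
}}

```text
time: 38.25
ee_pos: [0.5332, -0.1893, 0.0051]
orientation: [3.141, 0.001, 1.433]
contact_force: [-0.1, -0.9, -0.6]
grip_width: 0.0631
grip_force: 0.0
```

```bash
python3 - <<'E'
from h import *
st(); a=snap("side"); s=snap("top")
i=np.hstack([cv2.resize(a["image"][170:300,190:340],None,fx=2.7,fy=2.7,interpolation=cv2.INTER_CUBIC),cv2.resize(s["image"][140:270,270:400],None,fx=2.7,fy=2.7,interpolation=cv2.INTER_CUBIC)])
cv2.imwrite("pics/c4.png",i[:,:,::-1])
faces(a,(255,200,310,240))
E
```

```text
t38.2 pos [ 533.2 -189.3    5.1] rpy [1.80e+02 1.00e-01 8.21e+01] F [-0.1 -0.9 -0.6] w63.1 gf0.0
15 17 x [507. 563. 679.] y [-220. -190. -166.]
25 24 x [502. 519. 542.] y [-260. -254. -194.]
35 126 x [505. 527. 546.] y [-257. -226. -181.]
45 39 x [508. 531. 547.] y [-250. -222. -189.]
105 25 x [426. 501. 583.] y [-326. -203. -177.]
115 8 x [424. 575. 588.] y [-325. -182. -179.]
```

View pics/c4.png

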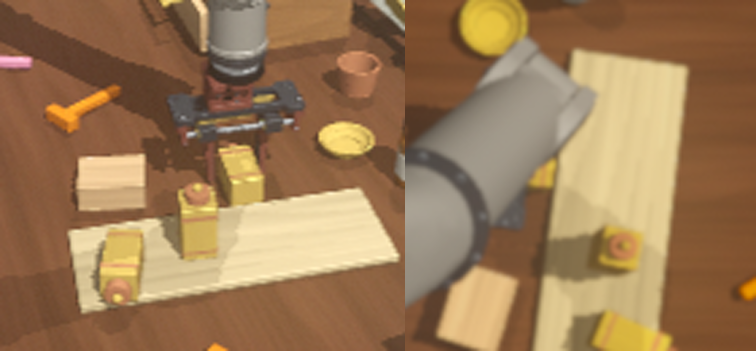

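The caddy lies on the bench at (240,172) in the side view, its base about 10 mm off the board edge, with the fingers straddling the body. I'll grip it, slide the base against the edge, then arc up.

Emit:
{"op": "servo_tool", "data": {
  "deltas": [
    [[0, 0, 0], 0],
    [[0, 0, 0], 0],
    [[0, 0, 0], 0],
    [[0, 0, 0], 0],
    [[0, 0, 0], 0]
  ],
  "fingers": 0,
  "newtons": 10
}}

```text
time: 38.85
ee_pos: [0.5339, -0.1868, 0.005]
orientation: [-3.142, -0.0, 1.436]
contact_force: [0.9, 1.6, -0.0]
grip_width: 0.0435
grip_force: 10.0
```

Emit:
{"op": "servo_tool", "data": {
  "deltas": [
    [[0, 0, -0.02], 0],
    [[-0.025, 0, -0.02], 0],
    [[-0.05, 0, -0.02], 0],
    [[-0.07, 0, -0.02], 0],
    [[-0.07, 0, -0.02], 0]
  ]
}}

```text
time: 39.35
ee_pos: [0.5328, -0.1953, 0.008]
orientation: [-3.141, -0.004, 1.437]
contact_force: [-0.1, 7.2, 1.1]
grip_width: 0.0438
grip_force: 10.0
```

Emit:
{"op": "servo_tool", "data": {
  "deltas": [
    [[-0.015, 0, 0], 0],
    [[-0.03, 0, 0], 0],
    [[-0.03, 0, 0], 0]
  ]
}}

```text
time: 39.65
ee_pos: [0.5325, -0.1971, 0.0078]
orientation: [-3.14, -0.007, 1.439]
contact_force: [1.7, 12.3, 2.3]
grip_width: 0.0442
grip_force: 10.0
```

```bash
python3 - <<'E'
from h import *
st(); a=snap("side"); faces(a,(255,200,310,240))
E
```

```text
t39.6 pos [ 532.5 -197.1    7.8] rpy [-179.9   -0.4   82.4] F [ 1.7 12.3  2.3] w44.2 gf10.0
15 13 x [505. 672. 685.] y [-229. -177. -161.]
25 10 x [504. 507. 551.] y [-266. -223. -209.]
35 36 x [502. 521. 544.] y [-268. -259. -208.]
45 142 x [506. 527. 547.] y [-263. -229. -192.]
105 16 x [425. 496. 554.] y [-327. -215. -203.]
115 12 x [424. 550. 577.] y [-325. -212. -187.]
```

Emit:
{"op": "servo_tool", "data": {
  "deltas": [
    [[-0.016, 0, -0.06], 0],
    [[-0.037, 0, -0.118], 0],
    [[-0.067, 0, -0.172], 0],
    [[-0.103, 0, -0.223], 0],
    [[-0.103, 0, -0.223], 0]
  ]
}}

```text
time: 40.2
ee_pos: [0.5299, -0.2201, 0.043]
orientation: [3.139, 0.002, 1.433]
contact_force: [1.0, -0.2, -1.6]
grip_width: 0.0438
grip_force: 10.0
```

```bash
python3 - <<'E'
from h import *
st(); a=snap("side"); faces(a,(255,195,310,245))
E
```

```text
t40.2 pos [ 529.9 -220.1   43. ] rpy [1.798e+02 1.000e-01 8.210e+01] F [ 1.  -0.2 -1.6] w43.8 gf10.0
15 20 x [506. 535. 682.] y [-274. -269. -165.]
25 24 x [500. 515. 537.] y [-278. -272. -251.]
35 20 x [501. 509. 533.] y [-281. -275. -235.]
45 34 x [499. 517. 545.] y [-284. -280. -234.]
55 76 x [501. 520. 540.] y [-284. -268. -250.]
65 85 x [505. 524. 545.] y [-262. -245. -231.]
75 53 x [512. 531. 549.] y [-238. -224. -212.]
85 23 x [408. 440. 532.] y [-334. -316. -214.]
105 13 x [419. 428. 438.] y [-329. -326. -318.]
```

The caddy turned to about 25°, but its lower corner is now level with the board top. I'll back off, lower and hook the edge again.

Emit:
{"op": "servo_tool", "data": {
  "deltas": [
    [[0.04, 0, 0], 0],
    [[0.08, 0, 0], 0],
    [[0.08, 0, 0.03], 0],
    [[0.08, 0, 0.06], 0],
    [[0.08, 0, 0.06], 0]
  ]
}}

```text
time: 40.75
ee_pos: [0.5307, -0.2052, 0.0315]
orientation: [-3.14, -0.0, 1.436]
contact_force: [-0.5, -0.5, -1.4]
grip_width: 0.0438
grip_force: 10.0
```

Emit:
{"op": "servo_tool", "data": {
  "deltas": [
    [[-0.03, 0, 0], 0],
    [[-0.06, 0, 0], 0],
    [[-0.09, 0, 0], 0],
    [[-0.12, 0, 0], 0],
    [[-0.12, 0, 0], 0]
  ]
}}

```text
time: 41.25
ee_pos: [0.5293, -0.2201, 0.0329]
orientation: [-3.14, -0.006, 1.437]
contact_force: [-1.4, 11.4, 7.6]
grip_width: 0.0442
grip_force: 10.0
```

```bash
python3 - <<'E'
from h import *
st(); a=snap("side"); faces(a,(255,195,310,245))
E
```

```text
t41.2 pos [ 529.3 -220.1   32.9] rpy [-179.9   -0.3   82.3] F [-1.4 11.4  7.6] w44.2 gf10.0
15 25 x [503. 537. 681.] y [-271. -266. -164.]
25 21 x [500. 513. 535.] y [-275. -271. -229.]
35 36 x [500. 517. 541.] y [-280. -275. -237.]
45 73 x [502. 520. 542.] y [-276. -263. -246.]
55 75 x [505. 526. 545.] y [-256. -241. -231.]
65 56 x [510. 530. 548.] y [-234. -222. -208.]
75 6 x [517. 533. 551.] y [-217. -210. -195.]
85 18 x [408. 416. 449.] y [-334. -319. -302.]
105 10 x [418. 427. 432.] y [-328. -327. -321.]
```

Emit:
{"op": "servo_tool", "data": {
  "deltas": [
    [[-0.03, 0, -0.025], 0],
    [[-0.06, 0, -0.05], 0],
    [[-0.09, 0, -0.075], 0],
    [[-0.12, 0, -0.098], 0],
    [[-0.12, 0, -0.098], 0]
  ]
}}

```text
time: 41.8
ee_pos: [0.5264, -0.2424, 0.0479]
orientation: [3.141, 0.001, 1.435]
contact_force: [-0.5, 1.8, 2.6]
grip_width: 0.0441
grip_force: 10.0
```

```bash
python3 - <<'E'
from h import *
st(); a=snap("side"); faces(a,(255,195,310,245))
E
```

```text
t41.8 pos [ 526.4 -242.4   47.9] rpy [179.9   0.   82.2] F [-0.5  1.8  2.6] w44.1 gf10.0
15 13 x [518. 672. 684.] y [-274. -182. -162.]
25 13 x [499. 501. 534.] y [-284. -276. -247.]
35 14 x [498. 504. 533.] y [-291. -282. -252.]
45 6 x [498. 501. 532.] y [-285. -269. -251.]
85 41 x [410. 514. 546.] y [-332. -242. -230.]
95 6 x [412. 441. 543.] y [-330. -323. -237.]
105 13 x [419. 427. 438.] y [-330. -325. -319.]
```

```bash
cat >> h.py <<'E'
def env(a,cx,y0,y1):
    """pose of a leaning caddy from the side camera: fit two faces in the (y,z) section"""
    P=cloud(a)*1000; hsv=cv2.cvtColor(a["image"],cv2.COLOR_RGB2HSV)
    m=(hsv[...,0]>=15)&(hsv[...,0]<35)&(hsv[...,1]>60)&(abs(P[...,0]-cx)<24)&(P[...,1]>y0)&(P[...,1]<y1)&(P[...,2]>17)&(P[...,2]<130)
    q=P[m]; print("n",len(q))
    for lo in range(17,125,8):
        z=q[(q[:,2]>=lo)&(q[:,2]<lo+8)]
        if len(z)>3: print(lo+4,len(z),"y",np.percentile(z[:,1],[3,50,97]).round())
E
python3 - <<'E'
from h import *
a=snap("side"); env(a,524,-330,-200)
E
```

```text
n 297
21 4 y [-275. -271. -253.]
29 11 y [-283. -275. -241.]
37 8 y [-290. -284. -252.]
45 37 y [-292. -286. -255.]
53 44 y [-285. -277. -255.]
61 43 y [-277. -268. -259.]
69 44 y [-268. -258. -249.]
77 40 y [-257. -250. -242.]
85 41 y [-255. -242. -230.]
93 23 y [-254. -235. -228.]
```

The lean is now about 42° and still hooked, so the method works. Continuing the arc.

Emit:
{"op": "servo_tool", "data": {
  "deltas": [
    [[-0.035, 0, -0.02], 0],
    [[-0.07, 0, -0.037], 0],
    [[-0.105, 0, -0.048], 0],
    [[-0.144, 0, -0.059], 0],
    [[-0.144, 0, -0.059], 0]
  ]
}}

```text
time: 42.4
ee_pos: [0.5231, -0.2647, 0.0564]
orientation: [3.141, 0.002, 1.434]
contact_force: [0.6, -1.2, -2.3]
grip_width: 0.0441
grip_force: 10.0
```

```bash
python3 - <<'E'
from h import *
st(); a=snap("side"); env(a,522,-345,-215)
E
```

```text
t42.4 pos [ 523.1 -264.7   56.4] rpy [1.80e+02 1.00e-01 8.21e+01] F [ 0.6 -1.2 -2.3] w44.1 gf10.0
n 302
29 4 y [-295. -289. -271.]
37 6 y [-301. -283. -266.]
45 17 y [-310. -305. -272.]
53 36 y [-311. -302. -292.]
61 37 y [-301. -296. -288.]
69 42 y [-293. -287. -277.]
77 41 y [-285. -278. -273.]
85 45 y [-278. -271. -263.]
93 34 y [-276. -263. -242.]
101 27 y [-277. -258. -250.]
109 6 y [-278. -268. -243.]
117 4 y [-278. -272. -270.]
```

The hook slipped at about 46°. I'll back off, lower, and push more horizontally.

Emit:
{"op": "servo_tool", "data": {
  "deltas": [
    [[0.06, 0, 0], 0],
    [[0.12, 0, 0], 0],
    [[0.12, 0, 0.04], 0],
    [[0.12, 0, 0.08], 0],
    [[0.12, 0, 0.093], 0]
  ]
}}

```text
time: 42.95
ee_pos: [0.5265, -0.2434, 0.0421]
orientation: [-3.142, -0.002, 1.437]
contact_force: [-1.8, 6.3, 12.4]
grip_width: 0.0441
grip_force: 10.0
```

Emit:
{"op": "servo_tool", "data": {
  "deltas": [
    [[-0.03, 0, 0], 0],
    [[-0.06, 0, 0], 0],
    [[-0.09, 0, 0], 0],
    [[-0.12, 0, -0.01], 0],
    [[-0.15, 0, -0.02], 0]
  ]
}}

```text
time: 43.45
ee_pos: [0.523, -0.2661, 0.0447]
orientation: [-3.141, -0.001, 1.437]
contact_force: [0.1, 3.2, 0.1]
grip_width: 0.0442
grip_force: 10.0
```

```bash
python3 - <<'E'
from h import *
st(); a=snap("side"); env(a,522,-345,-205)
E
```

```text
t43.5 pos [ 523.  -266.1   44.7] rpy [-1.80e+02 -1.00e-01  8.23e+01] F [0.1 3.2 0.1] w44.2 gf10.0
n 279
29 13 y [-296. -291. -259.]
37 33 y [-296. -291. -270.]
45 30 y [-288. -285. -279.]
53 33 y [-289. -281. -274.]
61 30 y [-284. -278. -273.]
69 36 y [-280. -273. -263.]
77 37 y [-277. -268. -258.]
85 19 y [-269. -263. -256.]
93 28 y [-264. -257. -250.]
101 14 y [-266. -255. -227.]
```

Lean is now about 59° and still hooked. Continuing.

Emit:
{"op": "servo_tool", "data": {
  "deltas": [
    [[-0.03, 0, -0.005], 0],
    [[-0.06, 0, -0.01], 0],
    [[-0.09, 0, -0.015], 0],
    [[-0.12, 0, -0.02], 0],
    [[-0.15, 0, -0.025], 0]
  ]
}}

```text
time: 44.0
ee_pos: [0.5193, -0.291, 0.0489]
orientation: [3.142, 0.002, 1.435]
contact_force: [-0.3, -0.1, -2.8]
grip_width: 0.0442
grip_force: 10.0
```

```bash
python3 - <<'E'
from h import *
st(); a=snap("side"); env(a,520,-350,-215)
E
```

```text
t44.0 pos [ 519.3 -291.    48.9] rpy [1.80e+02 1.00e-01 8.22e+01] F [-0.3 -0.1 -2.8] w44.2 gf10.0
n 267
29 6 y [-314. -311. -284.]
37 26 y [-314. -310. -304.]
45 24 y [-312. -307. -302.]
53 32 y [-308. -303. -297.]
61 31 y [-306. -300. -293.]
69 33 y [-305. -297. -291.]
77 26 y [-298. -292. -289.]
85 31 y [-295. -290. -285.]
93 14 y [-290. -286. -282.]
101 35 y [-293. -281. -266.]
109 8 y [-291. -262. -254.]
```

It's at about 67°, past the 64° balance point. Now I'll carry it to its place on the centre line and press it down gently; contact on its lower edge will level it.

Emit:
{"op": "servo_tool", "data": {
  "deltas": [
    [[-0.08, 0, -0.04], 0],
    [[-0.16, 0, -0.04], 0],
    [[-0.24, 0, -0.04], 0],
    [[-0.317, 0, -0.04], 0],
    [[-0.317, 0, -0.04], 0]
  ]
}}

```text
time: 44.55
ee_pos: [0.5125, -0.3392, 0.0549]
orientation: [3.141, 0.002, 1.433]
contact_force: [-0.8, -0.2, -2.1]
grip_width: 0.0441
grip_force: 10.0
```

Emit:
{"op": "servo_tool", "data": {
  "deltas": [
    [[0, 0, 0.02], 0],
    [[0, 0, 0.04], 0],
    [[0, 0, 0.055], 0],
    [[0, 0, 0.065], 0]
  ]
}}

```text
time: 44.95
ee_pos: [0.5136, -0.337, 0.046]
orientation: [3.141, 0.001, 1.436]
contact_force: [-4.6, -0.9, 12.5]
grip_width: 0.044
grip_force: 10.0
```

```bash
python3 - <<'E'
from h import *
st(); a=snap("side"); env(a,513,-400,-265)
E
```

```text
t45.0 pos [ 513.6 -337.    46. ] rpy [180.    0.   82.3] F [-4.6 -0.9 12.5] w44.0 gf10.0
n 289
29 14 y [-359. -355. -339.]
37 33 y [-359. -354. -338.]
45 24 y [-355. -350. -345.]
53 38 y [-354. -348. -343.]
61 34 y [-349. -344. -338.]
69 33 y [-346. -342. -335.]
77 29 y [-343. -338. -334.]
85 22 y [-341. -335. -331.]
93 23 y [-343. -330. -327.]
101 31 y [-339. -328. -318.]
109 5 y [-307. -304. -298.]
```

Emit:
{"op": "servo_tool", "data": {
  "deltas": [
    [[0, 0, 0], 0],
    [[0, 0, 0], 0],
    [[0, 0, 0.01], 0],
    [[0, 0, 0.02], 0]
  ],
  "newtons": 3
}}

```text
time: 45.4
ee_pos: [0.5136, -0.3364, 0.0421]
orientation: [3.141, 0.0, 1.436]
contact_force: [-2.5, -1.4, 3.6]
grip_width: 0.0441
grip_force: 3.0
```

```bash
python3 - <<'E'
from h import *
st(); a=snap("side"); env(a,513,-400,-265)
E
```

```text
t45.4 pos [ 513.6 -336.4   42.1] rpy [180.    0.   82.3] F [-2.5 -1.4  3.6] w44.1 gf3.0
n 284
29 17 y [-360. -357. -341.]
37 26 y [-359. -355. -349.]
45 31 y [-357. -352. -346.]
53 35 y [-354. -348. -344.]
61 31 y [-350. -345. -339.]
69 33 y [-347. -342. -336.]
77 31 y [-344. -339. -334.]
85 24 y [-342. -338. -333.]
93 19 y [-340. -333. -327.]
101 28 y [-340. -331. -323.]
109 5 y [-311. -308. -306.]
```

Emit:
{"op": "servo_tool", "data": {
  "deltas": [
    [[-0.02, 0, 0], 0],
    [[-0.04, 0, 0], 0],
    [[-0.06, 0, 0], 0],
    [[-0.08, 0, 0], 0],
    [[-0.08, 0, 0], 0]
  ]
}}

```text
time: 45.95
ee_pos: [0.5115, -0.349, 0.0418]
orientation: [-3.141, 0.0, 1.435]
contact_force: [-0.7, 0.2, -2.1]
grip_width: 0.0442
grip_force: 3.0
```

```bash
python3 - <<'E'
from h import *
st(); a=snap("side"); env(a,512,-410,-275)
E
```

```text
t46.0 pos [ 511.5 -349.    41.8] rpy [-180.     0.    82.2] F [-0.7  0.2 -2.1] w44.2 gf3.0
n 276
29 17 y [-371. -367. -348.]
37 25 y [-374. -367. -362.]
45 32 y [-366. -363. -359.]
53 32 y [-365. -359. -355.]
61 29 y [-364. -357. -353.]
69 35 y [-361. -355. -351.]
77 32 y [-356. -351. -347.]
85 22 y [-354. -349. -346.]
93 23 y [-349. -345. -341.]
101 23 y [-349. -343. -338.]
```

Reading about 21° off vertical, past the balance point. I'll shift it back toward the centre line, touch down and release so it settles onto its base between the fingers.

Emit:
{"op": "servo_tool", "data": {
  "deltas": [
    [[0.03, 0, -0.02], 0],
    [[0.06, 0, -0.02], 0],
    [[0.09, 0, -0.02], 0],
    [[0.11, 0, 0], 0],
    [[0.11, 0, 0.015], 0]
  ],
  "newtons": 4
}}

```text
time: 46.5
ee_pos: [0.5145, -0.3315, 0.04]
orientation: [3.141, 0.0, 1.437]
contact_force: [-0.7, -1.9, 4.5]
grip_width: 0.0438
grip_force: 4.0
```

```bash
python3 - <<'E'
from h import *
st(); a=snap("side"); env(a,513,-400,-265)
E
```

```text
t46.5 pos [ 514.5 -331.5   40. ] rpy [180.    0.   82.3] F [-0.7 -1.9  4.5] w43.8 gf4.0
n 276
29 24 y [-353. -349. -335.]
37 25 y [-352. -347. -343.]
45 30 y [-351. -345. -340.]
53 32 y [-347. -342. -337.]
61 29 y [-344. -340. -337.]
69 32 y [-342. -336. -332.]
77 32 y [-340. -335. -331.]
85 20 y [-336. -333. -328.]
93 23 y [-334. -329. -323.]
101 23 y [-336. -328. -320.]
109 4 y [-307. -305. -303.]
```

Emit:
{"op": "servo_tool", "data": {
  "deltas": [
    [[0, 0, 0], 0],
    [[0, 0, 0], 0],
    [[0, 0, 0], 0],
    [[0, 0, 0], 0],
    [[0, 0, 0], 0]
  ],
  "fingers": 0.57
}}

```text
time: 47.05
ee_pos: [0.5141, -0.332, 0.0398]
orientation: [-3.142, -0.0, 1.436]
contact_force: [0.7, 0.3, 0.9]
grip_width: 0.0504
grip_force: 0.0
```

```bash
python3 - <<'E'
from h import *
st(); a=snap("side"); env(a,513,-400,-265)
E
```

```text
t47.0 pos [ 514.1 -332.    39.8] rpy [-180.    -0.    82.3] F [0.7 0.3 0.9] w50.4 gf0.0
n 273
21 24 y [-359. -354. -332.]
29 24 y [-357. -353. -334.]
37 23 y [-358. -354. -336.]
45 25 y [-357. -353. -334.]
53 24 y [-358. -355. -334.]
61 27 y [-359. -354. -332.]
69 27 y [-357. -355. -333.]
77 13 y [-358. -355. -347.]
85 26 y [-358. -354. -339.]
93 52 y [-357. -348. -329.]
109 6 y [-339. -338. -332.]
```

The far caddy stands upright: its face is vertical at y≈-354 and it sits near the centre line. I'll rise clear and go to the near one.

Emit:
{"op": "servo_tool", "data": {
  "deltas": [
    [[0, 0, 0], 0],
    [[0, 0, -0.2], 0],
    [[0, 0, -0.45], 0],
    [[0, 0, -0.7], 0],
    [[0, 0, -0.85], 0]
  ],
  "fingers": 0.68
}}

```text
time: 47.6
ee_pos: [0.5148, -0.3328, 0.1702]
orientation: [3.139, 0.001, 1.435]
contact_force: [-0.1, 0.3, 0.2]
grip_width: 0.0596
grip_force: 0.0
```

```bash
python3 - <<'E'
from h import *
st(); a=snap("side"); env(a,513,-400,-265)
s=snap("top"); show(blobs(s,lo=.042,hi=.13,box=(.25,.7,-.47,-.2),amin=15))
plan([(313.4,-366.4,160,66.5,.7),(313.4,-366.4,16,66.5,.7)])
E
```

```text
t47.6 pos [ 514.8 -332.8  170.2] rpy [1.798e+02 1.000e-01 8.220e+01] F [-0.1  0.3  0.2] w59.6 gf0.0
n 311
21 23 y [-366. -354. -338.]
29 26 y [-355. -353. -318.]
37 24 y [-357. -354. -320.]
45 25 y [-357. -353. -327.]
53 32 y [-357. -352. -323.]
61 23 y [-359. -354. -319.]
69 34 y [-358. -354. -318.]
77 13 y [-359. -352. -323.]
85 33 y [-357. -353. -316.]
93 61 y [-357. -346. -313.]
109 14 y [-339. -334. -320.]
px(359,268) x317 y-360 L72 W44 ang67.6 z62 rgb [222 183  76]
(313.4, -366.4, 160, 66.5, 0.7) -> [[-0.296, -0.967, 0.053], np.float64(0.129)] rows>= 4
(313.4, -366.4, 160, 66.5, 0.7) -> [[-0.171, -0.313, 0.019], np.float64(0.046)] rows>= 2
(313.4, -366.4, 16, 66.5, 0.7) -> [[0.0, 0.0, 0.96], np.float64(0.0)] rows>= 4
```

Emit:
{"op": "servo_tool", "data": {
  "deltas": [
    [[-0.08, -0.25, 0.01], 0.03],
    [[-0.15, -0.5, 0.02], 0.06],
    [[-0.22, -0.75, 0.03], 0.1],
    [[-0.296, -0.967, 0.05], 0.129],
    [[-0.296, -0.967, 0.05], 0.129]
  ]
}}

```text
time: 48.2
ee_pos: [0.3586, -0.3567, 0.1585]
orientation: [-3.138, -0.001, 1.226]
contact_force: [0.2, -0.4, 0.6]
grip_width: 0.0599
grip_force: 0.0
```

Emit:
{"op": "servo_tool", "data": {
  "deltas": [
    [[-0.1, -0.2, 0.01], 0.03],
    [[-0.171, -0.313, 0.02], 0.046],
    [[-0.171, -0.313, 0.02], 0.046],
    [[-0.171, -0.313, 0.02], 0.046],
    [[-0.171, -0.313, 0.02], 0.046]
  ],
  "fingers": 0.72
}}

```text
time: 48.7
ee_pos: [0.313, -0.365, 0.1568]
orientation: [3.141, 0.0, 1.163]
contact_force: [0.8, 0.8, -0.6]
grip_width: 0.0628
grip_force: 0.0
```

```bash
python3 - <<'E'
from h import *
st(); plan([(313.4,-366.4,16,66.5,.7)])
w=snap("wrist"); P=cloud(w)*1000; m=(P[...,2]>48)&(P[...,2]<66)&(abs(P[...,0]-322)<70)&(abs(P[...,1]+350)<70)
hsv=cv2.cvtColor(w["image"],cv2.COLOR_RGB2HSV); m&=(hsv[...,0]>8)&(hsv[...,0]<32)&(hsv[...,1]>100)
q=P[m]; print(len(q)); 
if len(q)>20: print(cv2.minAreaRect(q[:,:2].astype(np.float32)))
a=snap("side"); env(a,325,-420,-280)
E
```

```text
t48.7 pos [ 313.  -365.   156.8] rpy [180.    0.   66.6] F [ 0.8  0.8 -0.6] w62.8 gf0.0
(313.4, -366.4, 16, 66.5, 0.7) -> [[-0.008, 0.007, 0.938], np.float64(0.001)] rows>= 4
4485
((322.68927001953125, -346.0837707519531), (93.33323669433594, 44.38039016723633), 66.95093536376953)
n 254
21 7 y [-387. -383. -365.]
29 10 y [-392. -385. -362.]
37 14 y [-399. -385. -369.]
45 12 y [-386. -381. -358.]
53 164 y [-384. -347. -306.]
61 47 y [-376. -336. -310.]
```

Emit:
{"op": "servo_tool", "data": {
  "deltas": [
    [[0, 0.005, 0.25], 0],
    [[0, 0.005, 0.5], 0],
    [[0, 0.005, 0.75], 0],
    [[0, 0.005, 0.9], 0],
    [[0, 0.005, 0.938], 0]
  ]
}}

```text
time: 49.3
ee_pos: [0.3117, -0.3641, 0.0138]
orientation: [-3.138, -0.001, 1.162]
contact_force: [0.8, -0.2, 0.6]
grip_width: 0.0625
grip_force: 0.0
```

Emit:
{"op": "servo_tool", "data": {
  "deltas": [
    [[0, 0, 0], 0],
    [[0, 0, 0], 0],
    [[0, 0, 0], 0],
    [[0, 0, 0], 0],
    [[0, 0, 0], 0]
  ],
  "fingers": 0,
  "newtons": 20
}}

```text
time: 49.8
ee_pos: [0.3133, -0.3661, 0.0172]
orientation: [3.139, 0.0, 1.161]
contact_force: [0.1, -0.1, 7.2]
grip_width: 0.0438
grip_force: 20.0
```

Emit:
{"op": "servo_tool", "data": {
  "deltas": [
    [[0, 0, -0.05], 0],
    [[0, 0, -0.1], 0],
    [[0, 0, -0.15], 0],
    [[0, 0, -0.2], 0],
    [[0, 0, -0.2], 0]
  ]
}}

```text
time: 50.3
ee_pos: [0.3128, -0.3657, 0.0471]
orientation: [3.14, 0.0, 1.161]
contact_force: [-0.1, -0.4, -2.1]
grip_width: 0.0438
grip_force: 20.0
```

```bash
python3 - <<'E'
from h import *
st(); plan([(319.4,-460,46,82.2,0),(319.4,-460,8,82.2,0)])
a=snap("side"); env(a,325,-420,-280)
E
```

```text
t50.3 pos [ 312.8 -365.7   47.1] rpy [179.9   0.   66.5] F [-0.1 -0.4 -2.1] w43.8 gf20.0
(319.4, -460, 46, 82.2, 0) -> [[-0.559, 0.291, 0.008], np.float64(-0.174)] rows>= 3
(319.4, -460, 8, 82.2, 0) -> [[0.0, -0.0, 0.253], np.float64(-0.0)] rows>= 1
n 188
45 7 y [-385. -383. -380.]
53 8 y [-390. -383. -379.]
61 7 y [-390. -384. -383.]
69 15 y [-395. -384. -381.]
77 13 y [-383. -380. -374.]
85 131 y [-383. -351. -309.]
93 4 y [-382. -367. -330.]
```

Emit:
{"op": "servo_tool", "data": {
  "deltas": [
    [[-0.14, 0.08, 0], -0.05],
    [[-0.28, 0.15, 0], -0.1],
    [[-0.42, 0.22, 0], -0.15],
    [[-0.559, 0.291, 0], -0.174],
    [[-0.559, 0.291, 0], -0.174]
  ]
}}

```text
time: 50.85
ee_pos: [0.3185, -0.4631, 0.0462]
orientation: [3.141, 0.003, 1.433]
contact_force: [-0.5, 0.0, -1.4]
grip_width: 0.0441
grip_force: 20.0
```

Emit:
{"op": "servo_tool", "data": {
  "deltas": [
    [[0, 0, 0.08], 0],
    [[0, 0, 0.16], 0],
    [[0, 0, 0.22], 0],
    [[0, 0, 0.25], 0],
    [[0, 0, 0.25], 0]
  ]
}}

```text
time: 51.35
ee_pos: [0.3186, -0.4587, 0.0075]
orientation: [-3.14, -0.001, 1.435]
contact_force: [0.5, -0.4, -1.7]
grip_width: 0.044
grip_force: 20.0
```

Emit:
{"op": "servo_tool", "data": {
  "deltas": [
    [[0.03, 0, 0], 0],
    [[0.06, 0, 0], 0],
    [[0.08, 0, 0], 0],
    [[0.1, 0, 0], 0],
    [[0.1, 0, 0], 0]
  ],
  "newtons": 8
}}

```text
time: 51.85
ee_pos: [0.3212, -0.4469, 0.0096]
orientation: [3.14, 0.004, 1.434]
contact_force: [-0.9, -6.2, -1.6]
grip_width: 0.0441
grip_force: 8.0
```

```bash
python3 - <<'E'
from h import *
st(); a=snap("side"); env(a,321,-530,-360)
E
```

```text
t51.9 pos [ 321.2 -446.9    9.6] rpy [179.9   0.2  82.1] F [-0.9 -6.2 -1.6] w44.1 gf8.0
n 272
21 13 y [-478. -460. -454.]
29 27 y [-481. -470. -454.]
37 22 y [-462. -459. -454.]
45 134 y [-460. -438. -398.]
53 40 y [-460. -437. -400.]
101 5 y [-480. -473. -461.]
109 8 y [-480. -469. -461.]
117 11 y [-474. -464. -461.]
125 6 y [-472. -469. -468.]
```

Emit:
{"op": "servo_tool", "data": {
  "deltas": [
    [[0.02, 0, -0.05], 0],
    [[0.04, 0, -0.085], 0],
    [[0.06, 0, -0.12], 0],
    [[0.08, 0, -0.15], 0],
    [[0.105, 0, -0.18], 0]
  ],
  "newtons": 6
}}

```text
time: 52.4
ee_pos: [0.323, -0.4284, 0.0359]
orientation: [-3.141, -0.001, 1.435]
contact_force: [0.5, -2.2, -2.1]
grip_width: 0.044
grip_force: 6.0
```

```bash
python3 - <<'E'
from h import *
st(); a=snap("side"); env(a,324,-500,-350)
E
```

```text
t52.4 pos [ 323.  -428.4   35.9] rpy [-180.    -0.    82.2] F [ 0.5 -2.2 -2.1] w44.0 gf6.0
n 237
37 8 y [-457. -450. -442.]
45 16 y [-457. -451. -372.]
53 31 y [-460. -389. -377.]
61 53 y [-461. -406. -389.]
69 65 y [-466. -438. -410.]
77 54 y [-445. -436. -425.]
```

Emit:
{"op": "servo_tool", "data": {
  "deltas": [
    [[0, 0, 0.02], 0],
    [[0.03, 0, 0.015], 0],
    [[0.06, 0, -0.01], 0],
    [[0.09, 0, -0.03], 0],
    [[0.12, 0, -0.055], 0]
  ],
  "newtons": 5
}}

```text
time: 52.95
ee_pos: [0.3256, -0.4107, 0.0438]
orientation: [-3.141, -0.001, 1.434]
contact_force: [0.4, -1.3, -1.0]
grip_width: 0.0443
grip_force: 5.0
```

```bash
cat >> h.py <<'E'
def ang(a,cx,y0,y1):
    """lean of caddy 2: print binned camera-facing (lowest-y) and top surfaces using all yellow/copper pixels, projected on board normal"""
    P=cloud(a)*1000; hsv=cv2.cvtColor(a["image"],cv2.COLOR_RGB2HSV)
    m=(hsv[...,0]>=18)&(hsv[...,0]<33)&(hsv[...,1]>110)&(abs(P[...,0]-cx)<20)&(P[...,1]>y0)&(P[...,1]<y1)&(P[...,2]>17)&(P[...,2]<130)
    q=P[m]
    for lo in range(17,125,8):
        z=q[(q[:,2]>=lo)&(q[:,2]<lo+8)]
        if len(z)>3: print(lo+4,len(z),"y",np.percentile(z[:,1],[5,25,50,75,95]).round())
E
python3 - <<'E'
from h import *
st(); a=snap("side"); ang(a,325,-500,-340)
E
```

```text
t53.0 pos [ 325.6 -410.7   43.8] rpy [-180.    -0.    82.2] F [ 0.4 -1.3 -1. ] w44.3 gf5.0
53 10 y [-447. -446. -444. -442. -405.]
61 26 y [-447. -445. -443. -441. -402.]
69 10 y [-440. -438. -437. -434. -409.]
77 16 y [-440. -433. -428. -422. -403.]
85 58 y [-451. -428. -423. -419. -414.]
```

Lean is about 39° with the base corner at z≈2 mm, hooked well. Continuing with little rise.

Emit:
{"op": "servo_tool", "data": {
  "deltas": [
    [[0.035, 0, -0.01], 0],
    [[0.07, 0, -0.02], 0],
    [[0.105, 0, -0.03], 0],
    [[0.14, 0, -0.035], 0],
    [[0.175, 0, -0.04], 0]
  ]
}}

```text
time: 53.5
ee_pos: [0.3291, -0.3846, 0.0498]
orientation: [-3.141, -0.0, 1.435]
contact_force: [-1.0, -2.1, 0.4]
grip_width: 0.0439
grip_force: 5.0
```

```bash
python3 - <<'E'
from h import *
st(); a=snap("side"); ang(a,329,-480,-320)
E
```

```text
t53.5 pos [ 329.1 -384.6   49.8] rpy [-180.    -0.    82.2] F [-1.  -2.1  0.4] w43.9 gf5.0
21 6 y [-399. -397. -397. -396. -396.]
29 8 y [-403. -401. -400. -400. -398.]
37 11 y [-409. -408. -406. -405. -404.]
45 10 y [-413. -412. -410. -409. -407.]
53 6 y [-416. -415. -413. -413. -412.]
69 7 y [-426. -425. -423. -422. -421.]
77 36 y [-428. -426. -424. -422. -418.]
85 18 y [-423. -420. -416. -412. -407.]
93 27 y [-408. -400. -395. -392. -389.]
101 8 y [-422. -419. -401. -393. -389.]
109 7 y [-421. -421. -419. -417. -406.]
```

Emit:
{"op": "servo_tool", "data": {
  "deltas": [
    [[0.03, 0, 0], 0],
    [[0.06, 0, -0.005], 0],
    [[0.09, 0, -0.01], 0],
    [[0.12, 0, -0.01], 0],
    [[0.14, 0, -0.01], 0]
  ]
}}

```text
time: 54.05
ee_pos: [0.332, -0.3639, 0.0512]
orientation: [-3.141, -0.0, 1.435]
contact_force: [-0.5, -1.7, 0.3]
grip_width: 0.0438
grip_force: 5.0
```

```bash
python3 - <<'E'
from h import *
st(); a=snap("side"); ang(a,331,-460,-300)
E
```

```text
t54.0 pos [ 332.  -363.9   51.2] rpy [-180.    -0.    82.2] F [-0.5 -1.7  0.3] w43.8 gf5.0
21 6 y [-389. -388. -388. -386. -384.]
29 14 y [-392. -391. -390. -388. -387.]
37 13 y [-396. -394. -393. -391. -390.]
45 16 y [-398. -396. -395. -394. -391.]
53 15 y [-401. -399. -398. -397. -395.]
61 15 y [-404. -402. -400. -398. -397.]
69 9 y [-404. -402. -401. -401. -401.]
77 8 y [-406. -406. -404. -403. -402.]
85 36 y [-409. -407. -404. -402. -397.]
93 34 y [-407. -400. -392. -381. -367.]
101 8 y [-383. -376. -373. -368. -367.]
109 10 y [-397. -395. -393. -391. -382.]
117 4 y [-393. -393. -392. -392. -392.]
```

Emit:
{"op": "servo_tool", "data": {
  "deltas": [
    [[0.03, 0, 0], 0],
    [[0.06, 0, 0], 0],
    [[0.08, 0, 0.005], 0],
    [[0.09, 0, 0.005], 0],
    [[0.1, 0, 0.01], 0]
  ]
}}

```text
time: 54.6
ee_pos: [0.334, -0.3495, 0.0499]
orientation: [-3.141, -0.0, 1.434]
contact_force: [-0.9, -0.0, 2.1]
grip_width: 0.0438
grip_force: 5.0
```

Emit:
{"op": "servo_tool", "data": {
  "deltas": [
    [[0, 0, -0.05], 0],
    [[0, 0, -0.1], 0],
    [[0.05, 0, -0.1], 0],
    [[0.05, 0, -0.1], 0]
  ],
  "newtons": 10
}}

```text
time: 55.0
ee_pos: [0.3353, -0.341, 0.065]
orientation: [3.141, -0.001, 1.435]
contact_force: [-0.3, -0.1, -2.4]
grip_width: 0.0438
grip_force: 10.0
```

```bash
python3 - <<'E'
from h import *
st(); a=snap("side"); ang(a,334,-450,-290)
E
```

```text
t55.0 pos [ 335.3 -341.    65. ] rpy [ 1.80e+02 -1.00e-01  8.22e+01] F [-0.3 -0.1 -2.4] w43.8 gf10.0
29 10 y [-373. -372. -370. -369. -366.]
37 7 y [-375. -374. -373. -372. -371.]
45 20 y [-376. -374. -373. -372. -370.]
53 16 y [-378. -377. -376. -374. -372.]
61 18 y [-379. -378. -377. -375. -375.]
69 16 y [-380. -379. -378. -376. -374.]
77 17 y [-383. -381. -380. -379. -376.]
85 16 y [-384. -382. -381. -379. -378.]
93 7 y [-384. -383. -382. -380. -379.]
101 21 y [-386. -383. -382. -381. -376.]
109 51 y [-384. -380. -375. -361. -343.]
117 4 y [-365. -361. -359. -355. -349.]
125 6 y [-370. -370. -368. -365. -361.]
```

About 10° off vertical now. I'll move it to the centre line and lower until it touches.

Emit:
{"op": "servo_tool", "data": {
  "deltas": [
    [[0.06, 0, 0], 0],
    [[0.12, 0, 0], 0],
    [[0.18, 0, 0], 0],
    [[0.225, 0, 0], 0],
    [[0.225, 0, 0], 0]
  ]
}}

```text
time: 55.55
ee_pos: [0.3398, -0.3074, 0.0647]
orientation: [-3.141, -0.001, 1.436]
contact_force: [0.8, -0.5, -2.3]
grip_width: 0.0441
grip_force: 10.0
```

Emit:
{"op": "servo_tool", "data": {
  "deltas": [
    [[0, 0, 0.02], 0],
    [[0, 0, 0.04], 0],
    [[0, 0, 0.055], 0],
    [[0, 0, 0.065], 0],
    [[0, 0, 0.07], 0]
  ],
  "newtons": 5
}}

```text
time: 56.05
ee_pos: [0.3394, -0.309, 0.0541]
orientation: [-3.141, -0.0, 1.434]
contact_force: [0.3, 0.3, -2.4]
grip_width: 0.0438
grip_force: 5.0
```

```bash
python3 - <<'E'
from h import *
st(); a=snap("side"); ang(a,338,-420,-270)
E
```

```text
t56.0 pos [ 339.4 -309.    54.1] rpy [-180.    -0.    82.2] F [ 0.3  0.3 -2.4] w43.8 gf5.0
21 12 y [-341. -341. -340. -338. -337.]
29 14 y [-344. -343. -341. -340. -339.]
37 15 y [-346. -344. -343. -341. -339.]
45 17 y [-346. -345. -343. -342. -341.]
53 18 y [-349. -347. -345. -344. -342.]
61 23 y [-349. -348. -347. -345. -344.]
69 17 y [-351. -350. -347. -346. -344.]
77 9 y [-351. -350. -349. -347. -346.]
85 13 y [-353. -352. -351. -350. -348.]
93 33 y [-354. -352. -350. -345. -341.]
101 29 y [-353. -347. -338. -325. -314.]
117 9 y [-338. -338. -336. -333. -330.]
```

Emit:
{"op": "servo_tool", "data": {
  "deltas": [
    [[0, 0, 0.01], 0],
    [[0, 0, 0.02], 0],
    [[0, 0, 0.03], 0],
    [[0, 0, 0.04], 0],
    [[0, 0, 0.045], 0]
  ],
  "newtons": 4
}}

```text
time: 56.6
ee_pos: [0.3398, -0.3085, 0.0477]
orientation: [3.142, -0.001, 1.434]
contact_force: [-0.4, 3.5, 6.3]
grip_width: 0.0437
grip_force: 4.0
```

Emit:
{"op": "servo_tool", "data": {
  "deltas": [
    [[0, 0, 0], 0],
    [[0, 0, 0], 0],
    [[0, 0, 0], 0],
    [[0, 0, 0], 0],
    [[0, 0, 0], 0]
  ],
  "fingers": 0.56
}}

```text
time: 57.1
ee_pos: [0.3396, -0.3089, 0.0476]
orientation: [3.142, 0.0, 1.434]
contact_force: [-0.1, -0.2, -0.6]
grip_width: 0.0492
grip_force: 0.0
```

```bash
python3 - <<'E'
from h import *
st(); a=snap("side"); ang(a,338,-420,-270)
E
```

```text
t57.1 pos [ 339.6 -308.9   47.6] rpy [180.    0.   82.2] F [-0.1 -0.2 -0.6] w49.2 gf0.0
21 12 y [-342. -341. -339. -337. -335.]
29 24 y [-342. -339. -338. -336. -334.]
37 17 y [-342. -340. -338. -338. -335.]
45 21 y [-342. -340. -339. -336. -335.]
53 22 y [-341. -340. -339. -338. -336.]
61 21 y [-342. -340. -338. -337. -335.]
69 24 y [-343. -340. -338. -337. -335.]
77 5 y [-340. -339. -339. -336. -335.]
85 21 y [-342. -340. -339. -337. -336.]
93 51 y [-342. -337. -334. -324. -301.]
109 8 y [-323. -322. -320. -319. -312.]
```

The near caddy is upright too. I'll rise clear, retract to a free spot, and use the last picture for an overall check.

Emit:
{"op": "servo_tool", "data": {
  "deltas": [
    [[0, 0, 0], 0],
    [[0, 0, -0.2], 0],
    [[0, 0, -0.45], 0],
    [[0, 0, -0.7], 0],
    [[0, 0, -0.95], 0]
  ],
  "fingers": 0.68
}}

```text
time: 57.65
ee_pos: [0.3392, -0.3088, 0.1913]
orientation: [-3.141, 0.0, 1.434]
contact_force: [0.8, -0.4, -0.1]
grip_width: 0.0601
grip_force: 0.0
```

Emit:
{"op": "servo_tool", "data": {
  "deltas": [
    [[0.25, 0.1, -0.1], 0],
    [[0.5, 0.2, -0.2], 0],
    [[0.75, 0.3, -0.3], 0],
    [[0.95, 0.4, -0.3], 0],
    [[0.95, 0.4, -0.3], 0]
  ]
}}

```text
time: 58.15
ee_pos: [0.4211, -0.1717, 0.2355]
orientation: [3.14, -0.001, 1.442]
contact_force: [0.4, 0.1, 0.2]
grip_width: 0.0594
grip_force: 0.0
```

Emit:
{"op": "servo_tool", "data": {
  "deltas": [
    [[0.25, 0.05, 0], 0],
    [[0.5, 0.1, 0], 0],
    [[0.75, 0.1, 0], 0],
    [[1, 0.1, 0], 0],
    [[1, 0.1, 0], 0]
  ]
}}

```text
time: 58.65
ee_pos: [0.454, -0.0251, 0.2348]
orientation: [-3.141, -0.001, 1.441]
contact_force: [0.1, -0.8, -0.2]
grip_width: 0.0598
grip_force: 0.0
```

Emit:
{"op": "servo_tool", "data": {
  "deltas": [
    [[0.2, 0, 0], 0],
    [[0.3, 0, 0], 0],
    [[0.3, 0, 0], 0],
    [[0.3, 0, 0], 0],
    [[0.3, 0, 0], 0]
  ]
}}

```text
time: 59.15
ee_pos: [0.4596, 0.0136, 0.235]
orientation: [-3.141, 0.0, 1.432]
contact_force: [0.1, -0.5, 0.2]
grip_width: 0.0598
grip_force: 0.0
```

```bash
python3 - <<'E'
from h import *
st(); s=snap("top"); a=snap("side")
show(blobs(s,lo=.06,hi=.13,box=(.25,.7,-.47,-.2),amin=15))
t=cv2.resize(s["image"][70:300,90:400],None,fx=1.4,fy=1.4,interpolation=cv2.INTER_CUBIC); b=cv2.resize(a["image"][130:300,180:360],(341,322),interpolation=cv2.INTER_CUBIC)
cv2.imwrite("pics/fin.png",np.hstack([t[:322],b])[:,:,::-1])
P=cloud(s)*1000
for u in (120,140,160,180): 
    k=[v for v in range(150,200) if 70<P[v,u,2]<98]; print(u,[(v,P[v,u].round().tolist()) for v in k[:1]+k[-1:]])
E
```

```text
t59.1 pos [459.6  13.6 235. ] rpy [-180.    0.   82.] F [ 0.1 -0.5  0.2] w59.8 gf0.0
px(351,204) x512 y-335 L46 W45 ang-8.4 z112 rgb [192 149  73]
px(349,232) x426 y-326 L45 W44 ang78.8 z113 rgb [195 152  72]
px(348,262) x337 y-319 L45 W44 ang82.7 z113 rgb [197 153  72]
120 [(153, [659.0, 385.0, 97.0]), (169, [613.0, 388.0, 76.0])]
140 [(153, [660.0, 323.0, 97.0]), (171, [609.0, 327.0, 70.0])]
160 [(157, [649.0, 261.0, 96.0]), (172, [607.0, 263.0, 70.0])]
180 [(153, [662.0, 199.0, 97.0]), (173, [603.0, 199.0, 77.0])]
```

View pics/fin.png

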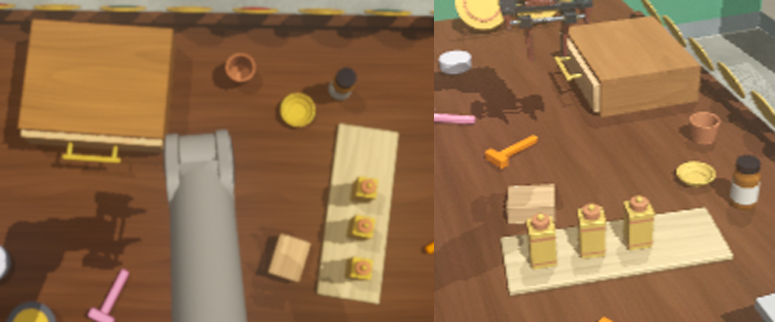

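The last picture shows all three caddies upright in a row on the runner, at (367,187), (365,226) and (361,268) in the left half. The drawer is flush at (90,140), the bench holds no hand tools, and the bystanders haven't moved. Handing in.

```bash
python3 -c "
from rig import r
print(r.hand_in())"
```

```text
the job is handed in; nothing more can be done
None
```

The graver, scraper, hammer and brush are in the closed drawer, both tipped caddies stand upright again beside the third on the runner, and the job was handed in at about 59 s; no verdict came back.

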